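Pin the bench pipe rest at its top height

TASK

Set the bench pipe rest to its top working height: raise its post until the red line stands just clear of the sleeve, where the lowest hole of the post lines up with the hole of the sleeve. Then push the lock pin through sleeve and post from the side that faces you, fully home until its collar meets the sleeve, and let go. The pin is standing tip up on its butt; leave the other things on the bench where they are.

Things in the scene. Friction and masses are not known exactly. Their poses are not given: they have to be found in the camera images.
- pipe_rest: Pipe rest fixed to the bench: dark base plate 10 mm thick, x -70 to 45 mm, y -55 to 55 mm, bolt heads to 18 mm; on it an upright blue square sleeve, 50 x 50 mm, walls 5 mm, rim 115 mm above the bench; black friction screw at -y, out to 58 mm, 65 mm up. Origin: on the bench, on the sleeve's axis; z up; x points from the near (robot) side to the far side, yaw within 0.4 rad of the world's.
- rest_hole (a point): Centre of the mouth of the sleeve's near hole, on its near outer face: x = -25 mm, y = 0, z = 85 mm of the rest; axes as pipe_rest. The 17 mm hole runs level along the rest's x through the near and the far wall; the pin goes in along +x.
- yoke (a joint): Height of the post in the sleeve, m: 0 fully down, stop at 0.066. It meets the sleeve's hole with its lowest hole at 0.055 (top working height; a 2 mm red line round the post then stands just clear above the sleeve's rim), with the other two at 0.029 and 0.003. Stiff friction: it stays where it is left and takes about 17 N to lift.
- post_hole (a point): Centre of the mouth of the lowest hole, on the near face of the post (bright steel bar 38 x 38 mm, three 17 mm cross holes 26 mm apart, parallel to the sleeve's). It is in line when 85 mm above the bench.
- yoke_grip (a point): Middle of the yoke's dark cross bar on top of the post, on its axis; bar 40 mm wide (rest's x), 130 mm long (rest's y), 14 mm high; 133 mm above the bench at joint 0, rising with it. Grip across the 40 mm from above. Two 28 mm steel balls in cups, 53 mm either side, rise 33 mm above it and leave 60 mm free between them. Below, 7 to 13 mm down, a plate 40 x 50 mm.
- lock_pin: Loose lock pin, 154 mm, 0.2 kg, standing on its butt. Origin: centre of the butt's flat end; z towards the tip. Along z: red eight-sided butt (40 mm across flats) 0 to 12 mm; black round grip, 20 mm thick, to 76; steel eight-sided collar (40) to 84; steel shank, 14 mm thick, to 154, last 9 mm tapered to 6. Balance point at about 55 mm. Lying, its axis is level, 20 mm up.
- pin_tip (a point): Centre of the pin's tip, 154 mm along z from the butt's end. With the pin home (collar on the sleeve's near face) it stands 20 mm out of the sleeve's far face.
- frit_jar: Bystander: jar of blue frit with a yellow lid, 64 mm across, 92 mm high. Origin: centre of its underside. Leave it.
- kiln_meter: Bystander: yellow and black hand-held meter, 133 x 68 x 28 mm. Origin: centre of its underside. Leave it.
- tape_roll: Bystander: blue roll of tape, 67 mm across, 19 mm high. Origin: centre of its underside. Leave it.
- matchbox: Bystander: matchbox 36 x 53 x 15 mm. Origin: centre of its underside. Leave it.
- wax_block: Bystander: yellow wax block 43 x 64 x 26 mm. Origin: centre of its underside. Leave it.
- brush: Bystander: flat brush with a green handle, 203 mm long along its y, 16 mm high. Origin: centre of its underside. Leave it.

How it is judged:
By the outcome, as a careful person would: the job done as asked, in the order asked, and still so for the second after the job is handed in, with the robot touching nothing.
It also fails if it takes over 72 s, if anything falls off the work surface, if the arm or the gripper's body presses on something with over 40 N, if the wrist force passes 120 N, or if a joint passes its speed limit or range.

ROBOT

A 7-joint arm with a two-finger parallel gripper is mounted at the origin on a cart in front of the work surface, level with it; the furniture and walls round the work are solid. World frame = base frame: x ahead of the robot, y to its left, z up, the work surface at z = 0. Lengths are in m, angles in rad, forces in N, time in s.
With the tool pointing down it reaches from about 0.425 to 0.875 m from the base axis. Payload 4.7 kg.
Tool frame: the origin (TCP) lies between the finger pads; the fingertips stand 8 mm ahead of it and the grasp point (between the pads) lies 11 mm behind it; z points along the fingers, y is the direction in which the jaws open and shut (so a half turn about z gives the same grasp; the last joint's range is limited). The gripper opens to 87 mm and grips with 3 to 60 N. Pads are 19 mm wide; open, the fingers measure 117 mm over their backs; the gripper's body (75 mm by 190 mm) begins 51 mm behind the grasp point.
Start: joints at [1.31, 0.321, -0.07, 1.45, 0.023, 1.371, -0.057], TCP at [0.176, -0.626, 0.231] pointing down, gripper open.
Joint ranges: [-2.86, 2.86], [-0.3, 2.09], [-1.38, 1.24], [0.06, 2.45], [-1.56, 4.7], [0.09, 2.05], [-2.69, 2.69]. Speed limits (rad/s): [2.57, 2.57, 3.14, 3.14, 3.14, 3.14, 3.14].

INTERFACE

Orientations are given as a rotation vector (axis times angle).
In Python, from bench import ctrl, optics, ticket gives the robot as it stands.
- The arm moves only by the tool play_rows, never from a script. Its argument "motion" is a list of rows, each a list of 5 numbers: the closure, from 0 (fully open) to 1 (shut), then the shift along the tool's x, y, z in cm, then the turn about the tool's z in rad. In form: [[jaw, tx, ty, tz, spin], ...]. A call has 1 to 20 rows; each row shifts and turns the commanded pose from where the row before left it, along the tool's axes as they then stand; what a row does not reach is not made up. A row lasts 1/8 s, in which the tool goes at most 62.5 mm and 10.7 degrees, less where a joint would pass 70% of its speed; a pose out of reach is approached as far as the arm can. A call is refused whole if a number of a shift passes 6.25 or a number of a turn 0.188, either way. A call with a gripper value outside its range is refused whole. The fingers move at their own pace and stop on an object; "force" is the grip in N (left out, the last holds). Time passes only in rows, so rows that do not move let the fingers close. It gives the time, the measured TCP pose, the force and the opening at its end, in the units of the state.
- ctrl.get_state(): the state, without advancing time (a new reading comes with each control period).
- optics.get_image(name): name is "scene" or "side" or "wrist"; returns the picture (400x640x3 uint8, red, green, blue); there is no depth.
- optics.calibration(name): a dict with "K" (3x3 intrinsics, pixels), "pose" (4x4, takes a point from camera to world coordinates); the wrist camera has in their place "hand_eye" (4x4, takes a point from camera to tool coordinates, whose origin is the TCP and whose axes are the flange's). Camera axes: x right, y down, z forward; pixel columns grow to the right and rows downward; lengths in m; the calibration is good to about 2 mm. The wrist camera is an equidistant fisheye: a pixel r from the principal point sees the ray r / f radians off the axis. A picture is of the moment at which its call begins: read the wrist's pose just before it. calibration takes no time and is no camera call.
- ticket.close_job(): hands the job in, once; it reports no verdict.
The state is a dict: "time": time; "joint_positions": joint angles; "qd": joint speeds; "joint_torque": joint torques, N m; "position": TCP position; "tool_rot": TCP orientation; "ft_force": force on the tool from outside, world axes, zero at the start; "torque": the same for the moment, N m; "grip_width": opening from 0.0 (shut) to 1.0 (fully open).
Only numpy, scipy, OpenCV 4.12 (cv2) and the standard library are available. Lean on these libraries where they do the work, as an engineer would, in place of code of your own. Each camera call takes 0.05 s, during which the arm holds its last target.

## Working session

There is one attempt and no reset: what is moved stays moved. The work goes in short steps, Python scripts to look and compute and a tool call to move; the robot and the scene stay as the last step left them, time stands still between calls to the robot, and variables do not carry over. Pictures are saved under pics/ and viewed, and the job is handed in when it is done.

Besides the shell and the picture viewer there is one more tool, called after "Call:" by a JSON object that holds its "op" and its "data", one argument or row to a line. play_rows: Moves the arm, as the interface text tells. Its arguments: {"type":"object","properties":{"motion":{"type":"array"},"force":{"type":"number"}},"required":["motion"]}

```bash
ls; mkdir -p pics
python3 - <<'E'
from bench import ctrl, optics, ticket
import cv2
s=ctrl.get_state();print(s)
for n in ("scene","side","wrist"):
    im=optics.get_image(n);cv2.imwrite(f"pics/{n}0.png",im[:,:,::-1]);print(n,optics.calibration(n))
E
```

```text
pics
{'time': 0.0, 'joint_positions': array([ 1.31008419,  0.32183139, -0.07010059,  1.45167458,  0.02260869,
        1.37076762, -0.05689036]), 'qd': array([ 7.50325145e-04,  6.27922052e-04,  1.11779579e-04,  1.88037190e-03,
        6.95767220e-05, -1.20091796e-03, -2.73587351e-04]), 'joint_torque': array([ 3.65706876e-05, -4.91291964e+01, -4.04178165e-01, -3.12527025e+01,
       -6.39840262e-02,  4.38999385e-02,  1.56584319e-04]), 'position': array([ 0.17620406, -0.62511175,  0.22945637]), 'tool_rot': array([-3.11012787e+00, -4.30150742e-01,  5.62433129e-04]), 'ft_force': array([-0.22525259, -0.71979135, -0.27291362]), 'torque': array([0.03817978, 0.02189314, 0.01390391]), 'grip_width': 0.9984396224314636}
scene {'K': array([[520.5769505 ,   0.        , 320.03182606],
       [  0.        , 520.5769505 , 201.11125886],
       [  0.        ,   0.        ,   1.        ]]), 'pose': array([[ 0.99087329, -0.10533159,  0.08411525,  0.44281431],
       [-0.13477504, -0.76299982,  0.63219219, -0.52777843],
       [-0.00240989, -0.63775899, -0.77023221,  0.88913528],
       [ 0.        ,  0.
[... 279 characters left out ...]
  [-0.43540523, -0.52215052,  0.73333561, -0.4985777 ],
       [ 0.00846638, -0.81694407, -0.57665475,  0.61120473],
       [ 0.        ,  0.        ,  0.        ,  1.        ]])}
wrist {'K': array([[309.70691629,   0.        , 314.98332772],
       [  0.        , 309.70691629, 206.47652385],
       [  0.        ,   0.        ,   1.        ]]), 'hand_eye': array([[-3.93089584e-04, -9.52441802e-01, -3.04720298e-01,
         8.42244028e-02],
       [ 9.99999920e-01, -3.95286938e-04, -5.44819275e-05,
         3.90420540e-04],
       [-6.85610884e-05, -3.04720295e-01,  9.52441881e-01,
        -1.54351932e-01],
       [ 0.00000000e+00,  0.00000000e+00,  0.00000000e+00,
         1.00000000e+00]])}
```

View pics/scene0.png

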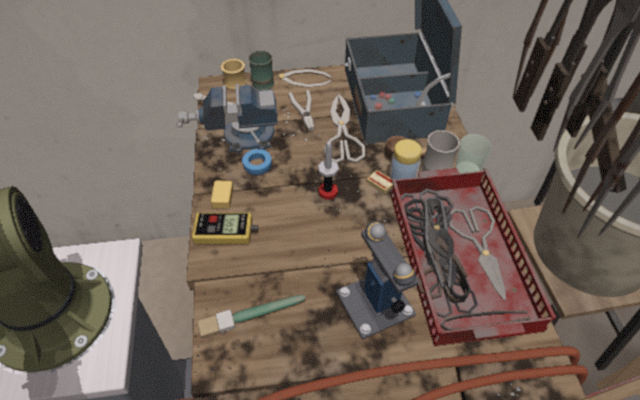

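View pics/side0.png

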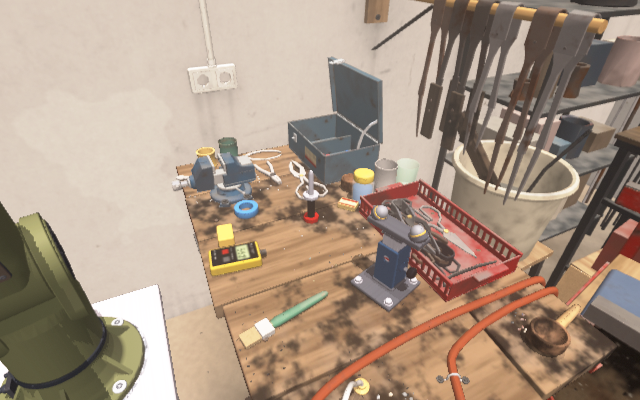

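View pics/wrist0.png

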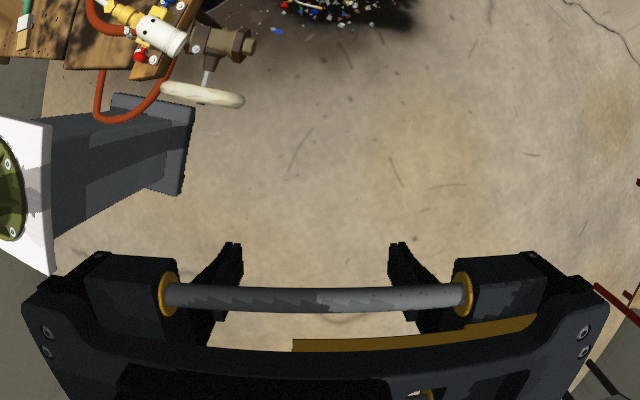

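Run:
```python
import cv2,numpy as np
a=cv2.imread("pics/scene0.png");b=cv2.imread("pics/side0.png")
c1=cv2.resize(a[210:345,325:445],None,fx=5,fy=5,interpolation=cv2.INTER_CUBIC)[:600]
c2=cv2.resize(b[195:315,340:450],None,fx=5,fy=5,interpolation=cv2.INTER_CUBIC)[:600]
p1=cv2.resize(a[135:205,300:355],None,fx=7,fy=7,interpolation=cv2.INTER_CUBIC)
p2=cv2.resize(b[160:230,285:340],None,fx=7,fy=7,interpolation=cv2.INTER_CUBIC)
cv2.imwrite("pics/c1.png",c1);cv2.imwrite("pics/c2.png",c2);cv2.imwrite("pics/p.png",np.hstack([p1,p2]))
```

```text
(no output)
```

View pics/c1.png

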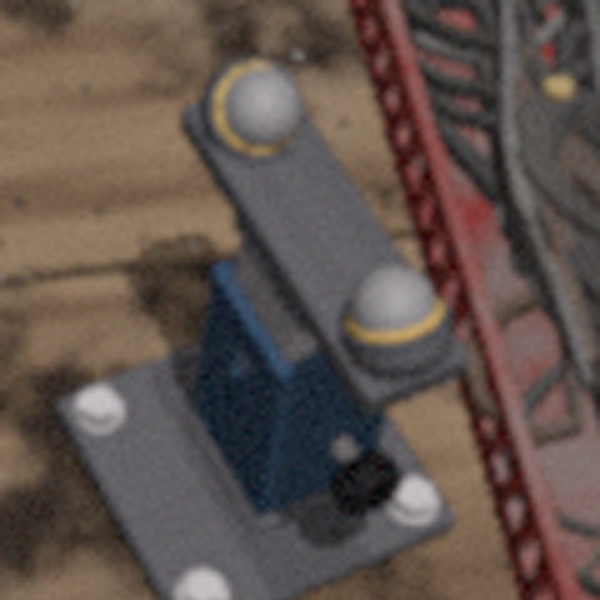

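View pics/c2.png

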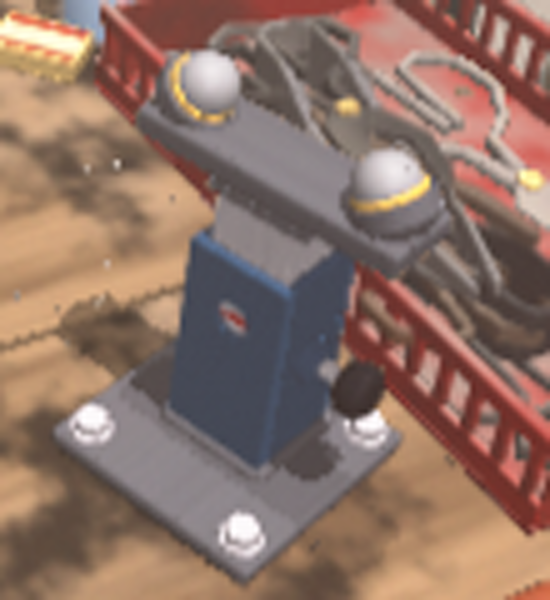

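View pics/p.png

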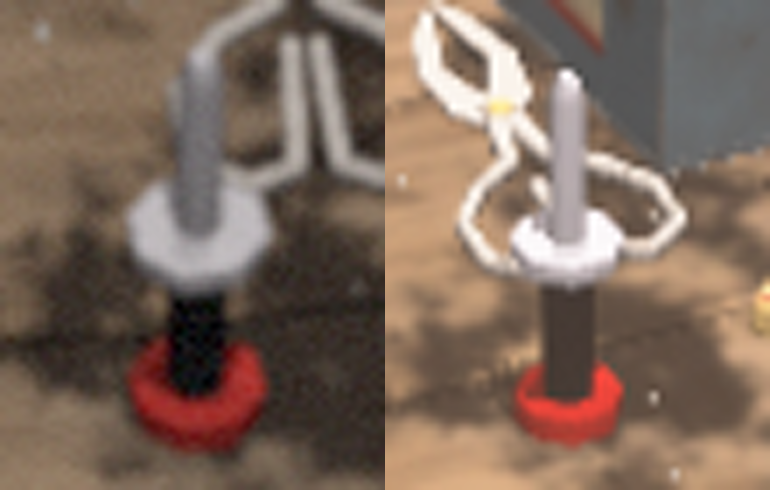

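```bash
cat > h.py <<'E'
import numpy as np
from bench import optics
C={n:optics.calibration(n) for n in("scene","side")}
def ray(n,u,v):
    K=C[n]["K"];T=C[n]["pose"];d=T[:3,:3]@np.linalg.inv(K)@[u,v,1];return T[:3,3],d/np.linalg.norm(d)
def plane(n,u,v,z):
    o,d=ray(n,u,v);return o+d*(z-o[2])/d[2]
def tri(a,b):
    A=np.zeros((3,3));r=np.zeros(3);L=[ray("scene",*a),ray("side",*b)]
    for o,d in L:
        P=np.eye(3)-np.outer(d,d);A+=P;r+=P@o
    X=np.linalg.solve(A,r);return X,[round(float(np.linalg.norm((np.eye(3)-np.outer(d,d))@(X-o)))*1000,1) for o,d in L]
def proj(n,X):
    T=C[n]["pose"];c=T[:3,:3].T@(np.array(X)-T[:3,3]);p=C[n]["K"]@c;return p[:2]/p[2]
E
python3 - <<'E'
from h import *
np.set_printoptions(precision=4,suppress=True)
b1=tri((377.5,231.3),(382.2,211.6));b2=tri((404.2,271),(417.4,233.6));print("balls",b1,b2)
d=b1[0]-b2[0];print("yaw",np.arctan2(-d[0],d[1]),np.linalg.norm(d),(b1[0]+b2[0])/2)
for n,p in(("scene",(383,284.4)),("scene",(368,263)),("side",(398,253.4)),("side",(379,242.4))):print(n,plane(n,*p,.115))
print("tip",tri((328.8,142.6),(311.1,170.8)))
for n,p in(("scene",(328.8,142.6)),("side",(311.1,170.8))):print(plane(n,*p,.154))
# red butt extents and balls by masks
import cv2
for n in("scene","side"):
    im=cv2.imread(f"pics/{n}0.png");h=cv2.cvtColor(im,cv2.COLOR_BGR2HSV)
    m=(((h[...,0]<8)|(h[...,0]>172))&(h[...,1]>150)&(h[...,2]>80)).astype('uint8')
    x0,y0=(310,170) if n=="scene" else(295,195)
    s=m[y0:y0+40,x0:x0+40];ys,xs=np.nonzero(s);print(n,xs.min()+x0,xs.max()+x0,ys.min()+y0,ys.max()+y0)
    u=(xs.min()+xs.max())/2+x0;print("butt",plane(n,u,(ys.max()+y0),0))
    for zz in(.0,.012,.084):print(zz)
E
```

```text
balls (array([ 0.6095, -0.016 ,  0.1695]), [0.9, 0.9]) (array([ 0.6387, -0.0952,  0.1603]), [0.2, 0.2])
yaw 0.35339393090178706 0.08487895035754063 [ 0.6241 -0.0556  0.1649]
scene [ 0.6088 -0.0897  0.115 ]
scene [ 0.5918 -0.0438  0.115 ]
side [ 0.6054 -0.0876  0.115 ]
side [ 0.5895 -0.0432  0.115 ]
tip (array([0.5616, 0.2306, 0.1498]), [0.9, 0.9])
[0.5614 0.2253 0.154 ]
[0.5583 0.2252 0.154 ]
scene 318 337 183 199
butt [0.5572 0.2058 0.    ]
0.0
0.012
0.084
side 304 318 212 223
butt [0.5502 0.2095 0.    ]
0.0
0.012
0.084
```

Run:
```python
from h import *
np.set_printoptions(precision=4,suppress=True)
for zz in (.14,.15,.16,.17,.18,.19):
  for s in(1,-1):
    X=np.array([.6223,-.0575,zz])+s*.053*np.array([-.343,.939,0]);print(zz,s,proj("scene",X),proj("side",X))
for n,p,q in(("scene",(377.5,231.3),(404.2,271)),("side",(382.2,211.6),(417.4,233.6))):
  for zz in(.15,.16,.17):
    a=plane(n,*p,zz);b=plane(n,*q,zz);print(n,zz,a,b,np.linalg.norm(a-b),(a+b)/2,np.arctan2(b[0]-a[0],a[1]-b[1]))
```

```text
0.14 1 [371.8722 237.3412] [376.6923 221.5864]
0.14 -1 [405.4289 283.5439] [420.3925 244.955 ]
0.15 1 [372.2964 234.0055] [377.1733 217.8449]
0.15 -1 [406.1864 280.3915] [421.2731 241.0864]
0.16 1 [372.7279 230.6129] [377.6617 214.0464]
0.16 -1 [406.9577 277.1817] [422.1683 237.1537]
0.17 1 [373.1667 227.1621] [378.1576 210.1896]
0.17 -1 [407.7432 273.9126] [423.0785 233.1555]
0.18 1 [373.6132 223.6514] [378.6612 206.2731]
0.18 -1 [408.5433 270.5829] [424.004  229.0899]
0.19 1 [374.0675 220.0793] [379.1726 202.2955]
0.19 -1 [409.3584 267.1906] [424.9452 224.9554]
scene 0.15 [ 0.6143 -0.0032  0.15  ] [ 0.6415 -0.0893  0.15  ] 0.09025447650214151 [ 0.6279 -0.0463  0.15  ] 0.30575920926538297
scene 0.16 [ 0.612  -0.0103  0.16  ] [ 0.6388 -0.0952  0.16  ] 0.08903339452301695 [ 0.6254 -0.0528  0.16  ] 0.3057592092653829
scene 0.17 [ 0.6097 -0.0174  0.17  ] [ 0.6361 -0.1012  0.17  ] 0.0878123125438924 [ 0.6229 -0.0593  0.17  ] 0.30575920926538286
side 0.15 [0.6264 0.0064 0.15  ] [ 0.6481 -0.0858  0.15  ] 0.09474305419183948 [ 0.6373 -0.0397  0.15  ] 0.23176233360440476
side 0.16 [ 0.6177 -0.0045  0.16  ] [ 0.639  -0.0947  0.16  ] 0.09268880263307297 [ 0.6283 -0.0496  0.16  ] 0.23176233360440504
side 0.17 [ 0.6089 -0.0155  0.17  ] [ 0.6298 -0.1037  0.17  ] 0.09063455107430646 [ 0.6194 -0.0596  0.17  ] 0.23176233360440532
```

Run:
```python
import cv2,numpy as np
out=[]
for n,(x,y) in(("scene",(350,205)),("side",(360,195))):
    im=cv2.imread(f"pics/{n}0.png")[y:y+85,x:x+65]
    g=cv2.resize(im,None,fx=6,fy=6,interpolation=cv2.INTER_CUBIC)
    for k in range(0,90,10):
        if k<65: cv2.line(g,(k*6,0),(k*6,510),(0,255,0),1);cv2.putText(g,str(x+k),(k*6,10),0,.35,(0,255,255),1)
        cv2.line(g,(0,k*6),(390,k*6),(0,255,0),1);cv2.putText(g,str(y+k),(0,k*6+10),0,.35,(0,255,255),1)
    out.append(g)
cv2.imwrite("pics/g.png",np.hstack(out))
```

```text
(no output)
```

View pics/g.png

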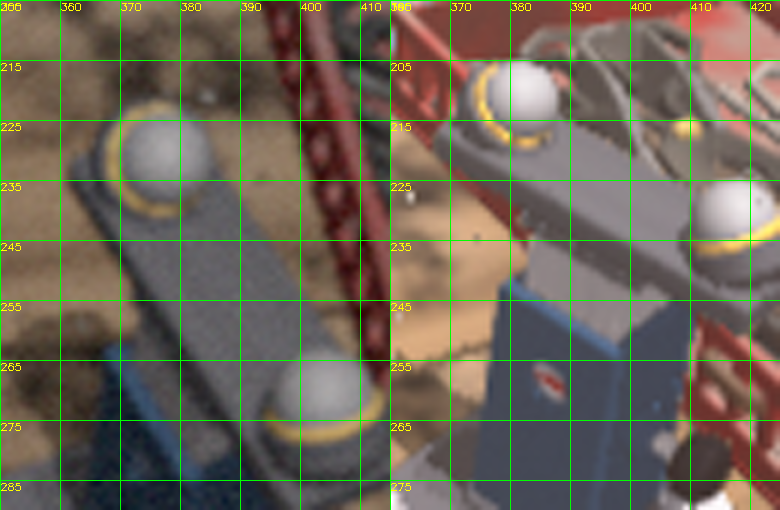

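Call:
{"op": "play_rows", "data": {
  "motion": [
    [0, 0, 0, -1, -0.18],
    [0, 0, 0, -1, -0.18],
    [0, 0, 0, -1, -0.18],
    [0, 0, 0, -1, -0.18],
    [0, 0, 0, -1, -0.18],
    [0, 0, 0, -1, -0.18],
    [0, 0, 0, -1, -0.18],
    [0, 0, 0, -1, -0.18],
    [0, 0, 0, 0, -0.18],
    [0, 0, 0, 0, -0.026],
    [0, 0, 0, 0, 0]
  ],
  "force": 60
}}

```text
time: 1.52
position: [0.1762, -0.6255, 0.3102]
tool_rot: [-1.804, -2.571, -0.001]
ft_force: [-0.2, 0.1, 0.7]
grip_width: 0.999
```

```bash
cat >> h.py <<'E'
from scipy.spatial.transform import Rotation as R
from bench import ctrl
def st(): 
    s=ctrl.get_state();return s,np.array(s["position"]),R.from_rotvec(s["tool_rot"]).as_matrix()
def goto(X,head=None):
    "shift in tool axes (cm) to bring TCP to X (m), and spin to bring tool x to world heading"
    s,p,M=st();d=M.T@(np.array(X)-p)*100;h=np.arctan2(M[1,0],M[0,0])
    sp=0 if head is None else -((head-h+np.pi)%(2*np.pi)-np.pi)
    print("t",round(s["time"],2),"pos",p.round(4),"headx",round(h,4),"tz",M[:,2].round(3),"shift",d.round(2),"spin",round(sp,3),"F",np.round(s["ft_force"],1),"w",round(s["grip_width"]*87,1),"q7",round(s["joint_positions"][6],2))
def wray(u,v,p,M):
    c=optics.calibration("wrist");K=c["K"];H=c["hand_eye"];x=(u-K[0,2])/K[0,0];y=(v-K[1,2])/K[1,1];r=np.hypot(x,y)
    dc=np.array([np.sin(r)*x/r,np.sin(r)*y/r,np.cos(r)]);return p+M@H[:3,3],M@H[:3,:3]@dc
def wplane(u,v,z,p,M):
    o,d=wray(u,v,p,M);return o+d*(z-o[2])/d[2]
def wproj(X,p,M):
    c=optics.calibration("wrist");K=c["K"];H=c["hand_eye"];t=M.T@(np.array(X)-p);t=H[:3,:3].T@(t-H[:3,3])
    th=np.arctan2(np.hypot(t[0],t[1]),t[2]);a=np.hypot(t[0],t[1]);return np.array([K[0,2]+K[0,0]*th*t[0]/a,K[1,2]+K[1,1]*th*t[1]/a])
E
python3 -c "
from h import *
goto([.623,-.057,.30],1.92)"
```

```text
t 1.52 pos [ 0.1762 -0.6255  0.3102] headx 1.9181 tz [-0.     0.001 -1.   ] shift [38.25 61.36  1.04] spin -0.002 F [-0.2  0.1  0.7] w 86.9 q7 1.55
```

Call:
{"op": "play_rows", "data": {
  "motion": [
    [0, 2, 3, 0, 0],
    [0, 2.6, 4.1, 0, 0],
    [0, 2.6, 4.1, 0, 0],
    [0, 2.6, 4.1, 0, 0],
    [0, 2.6, 4.1, 0, 0],
    [0, 2.6, 4.1, 0, 0],
    [0, 2.6, 4.1, 0, 0],
    [0, 2.6, 4.1, 0, 0],
    [0, 2.6, 4.1, 0, 0],
    [0, 2.6, 4.1, 0, 0],
    [0, 2.6, 4.1, 0, 0],
    [0, 2.6, 4.1, 0, 0],
    [0, 2.6, 4.1, 0, 0],
    [0, 2.6, 4.1, 0, 0],
    [0, 2.5, 5.06, 0, 0],
    [0, 0, 0, 0, 0],
    [0, 0, 0, 0, 0]
  ]
}}

```text
time: 3.65
position: [0.6212, -0.0559, 0.31]
tool_rot: [-1.802, -2.573, 0.002]
ft_force: [-0.0, -0.0, -0.2]
grip_width: 1.006
```

```bash
python3 -c "
from h import *
import cv2
goto([.623,-.057,.30],1.92)
s,p,M=st()
for n in ('scene','side','wrist'):
    cv2.imwrite(f'pics/{n}1.png',optics.get_image(n)[:,:,::-1])
np.savez('w1.npz',p=p,M=M)
"
```

```text
t 3.65 pos [ 0.6212 -0.0559  0.31  ] headx 1.9197 tz [-0.001 -0.001 -1.   ] shift [-0.17  0.13  1.  ] spin -0.0 F [-0.  -0.  -0.2] w 87.6 q7 0.23
```

View pics/wrist1.png

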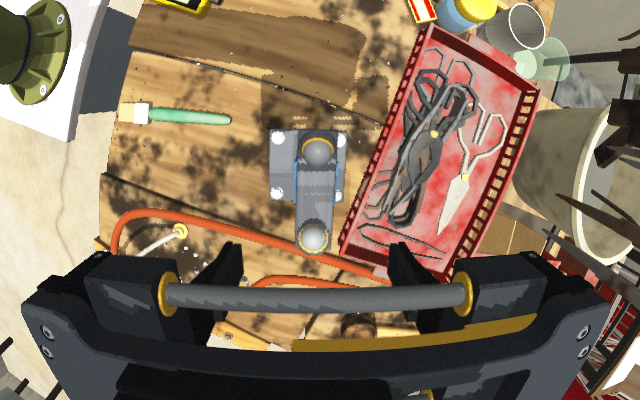

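View pics/side1.png

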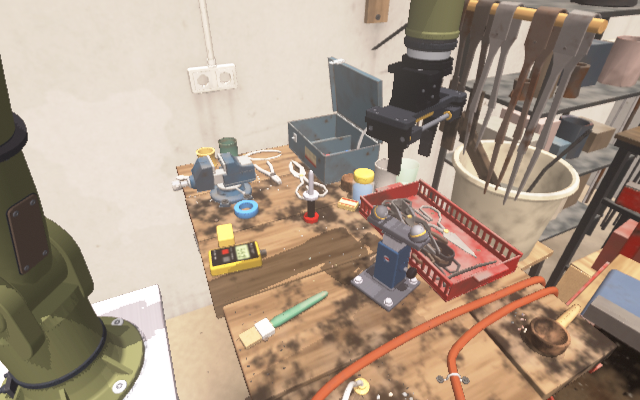

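Run:
```python
import cv2,numpy as np
x,y=260,120;im=cv2.imread("pics/wrist1.png")[y:y+140,x:x+100]
g=cv2.resize(im,None,fx=5,fy=5,interpolation=cv2.INTER_CUBIC)[:600+100]
g=cv2.resize(im,(int(100*4.2),int(140*4.2)),interpolation=cv2.INTER_CUBIC)
for k in range(0,140,10):
    if k<100: cv2.line(g,(int(k*4.2),0),(int(k*4.2),600),(0,255,0),1);cv2.putText(g,str(x+k),(int(k*4.2),10),0,.35,(0,255,255),1)
    cv2.line(g,(0,int(k*4.2)),(420,int(k*4.2)),(0,255,0),1);cv2.putText(g,str(y+k),(0,int(k*4.2)+10),0,.35,(0,255,255),1)
cv2.imwrite("pics/g1.png",g)
```

```text
(no output)
```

View pics/g1.png

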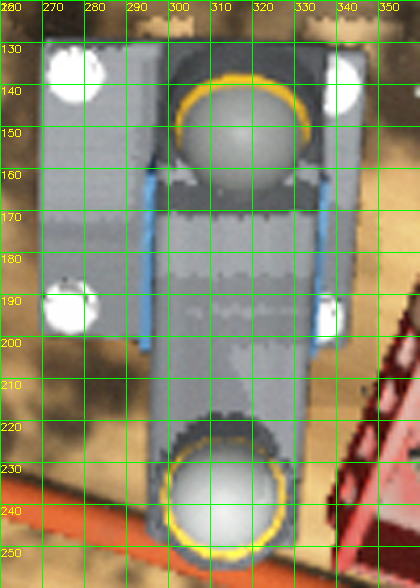

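Run:
```python
from h import *
np.set_printoptions(precision=4,suppress=True)
w=np.load("w1.npz");p,M=w["p"],w["M"]
for z in(.165,.175):
  a=wplane(316.5,151,z,p,M);b=wplane(312,238,z,p,M);d=a-b
  print(z,a,b,np.linalg.norm(d),(a+b)/2,np.arctan2(-d[0],d[1]))
for z in (.15,.16):
  L=wplane(296.8,185,z,p,M);r=wplane(333.5,185,z,p,M);print(np.linalg.norm(L-r),(L+r)/2)
# base plate bolts z=18mm
for u,v in((276.5,137),(340,141),(275,192),(336,196)):print(wplane(u,v,.018,p,M))
```

```text
0.165 [ 0.607  -0.0136  0.165 ] [ 0.6339 -0.101   0.165 ] 0.09142568096666033 [ 0.6205 -0.0573  0.165 ] 0.2980779105053169
0.175 [ 0.6066 -0.0123  0.175 ] [ 0.6325 -0.0968  0.175 ] 0.08837180778814971 [ 0.6195 -0.0546  0.175 ] 0.2980779105053172
0.038364206822395594 [ 0.6187 -0.0494  0.15  ]
0.037143878682771796 [ 0.6178 -0.0471  0.16  ]
[ 0.5527 -0.0315  0.018 ]
[ 0.6408 -0.006   0.018 ]
[ 0.5765 -0.1105  0.018 ]
[ 0.6647 -0.0851  0.018 ]
```

```bash
python3 -c "
from h import *
goto([.6213,-.057,.138],1.866)"
```

```text
t 3.8 pos [ 0.6209 -0.0574  0.3107] headx 1.9174 tz [-0.    -0.001 -1.   ] shift [ 0.05  0.06 17.27] spin 0.051 F [ 0.1 -1.1  0.4] w 87.0 q7 0.23
```

Call:
{"op": "play_rows", "data": {
  "motion": [
    [0, 0, 0, 4, 0.051],
    [0, 0, 0, 5, 0],
    [0, 0, 0, 4, 0],
    [0, 0, 0, 2.5, 0],
    [0, 0, 0, 1.7, 0],
    [0, 0, 0, 0, 0],
    [0, 0, 0, 0, 0]
  ]
}}

```text
time: 4.68
position: [0.6222, -0.0557, 0.1399]
tool_rot: [1.865, 2.525, 0.001]
ft_force: [-0.6, 0.1, 0.3]
grip_width: 1.003
```

```bash
python3 -c "
from h import *
import cv2
goto([.6213,-.057,.138],1.866)
a=optics.get_image('scene')[200:300,330:440,::-1];b=optics.get_image('side')[180:280,350:460,::-1]
cv2.imwrite('pics/g2.png',cv2.resize(np.hstack([a,b]),(792,360),interpolation=cv2.INTER_CUBIC))
cv2.imwrite('pics/w2.png',optics.get_image('wrist')[:,:,::-1])
goto([.6213,-.057,.138],1.866)
"
```

```text
t 4.67 pos [ 0.6222 -0.0557  0.1399] headx 1.8692 tz [ 0.002 -0.    -1.   ] shift [-0.1  -0.12  0.19] spin 0.003 F [-0.6  0.1  0.3] w 87.3 q7 0.13
t 4.83 pos [ 0.6222 -0.0555  0.1398] headx 1.8697 tz [ 0.002 -0.    -1.   ] shift [-0.12 -0.13  0.18] spin 0.004 F [0.2 0.1 0.8] w 87.1 q7 0.13
```

View pics/g2.png

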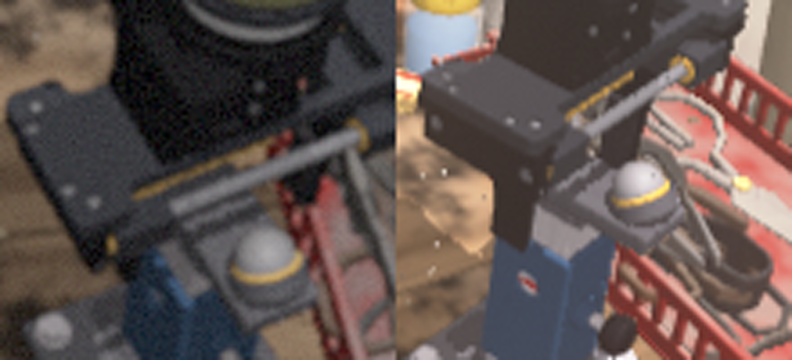

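View pics/w2.png

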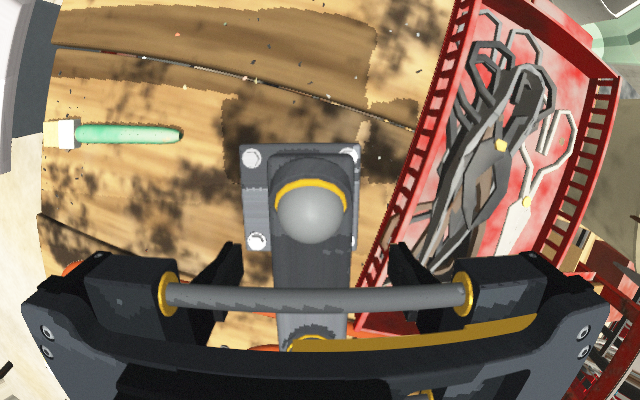

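Call:
{"op": "play_rows", "data": {
  "motion": [
    [1, 0, 0, 0, 0],
    [1, 0, 0, 0, 0],
    [1, 0, 0, 0, 0],
    [1, 0, 0, 0, 0],
    [1, 0, 0, 0, 0],
    [1, 0, 0, 0, 0]
  ],
  "force": 60
}}

```text
time: 5.58
position: [0.6203, -0.0558, 0.1384]
tool_rot: [-1.865, -2.526, 0.003]
ft_force: [-3.0, -0.4, 1.5]
grip_width: 0.452
```

```bash
python3 -c "
from h import *
import cv2
goto([.6213,-.057,.138],1.866)
b=optics.get_image('side')[180:280,350:460,::-1];a=optics.get_image('scene')[200:300,330:440,::-1]
cv2.imwrite('pics/g3.png',cv2.resize(np.hstack([a,b]),(792,360),interpolation=cv2.INTER_CUBIC))
"
```

```text
t 5.58 pos [ 0.6203 -0.0558  0.1384] headx 1.8696 tz [-0.003 -0.001 -1.   ] shift [-0.14  0.06  0.04] spin 0.004 F [-3.  -0.4  1.5] w 39.3 q7 0.13
```

View pics/g3.png

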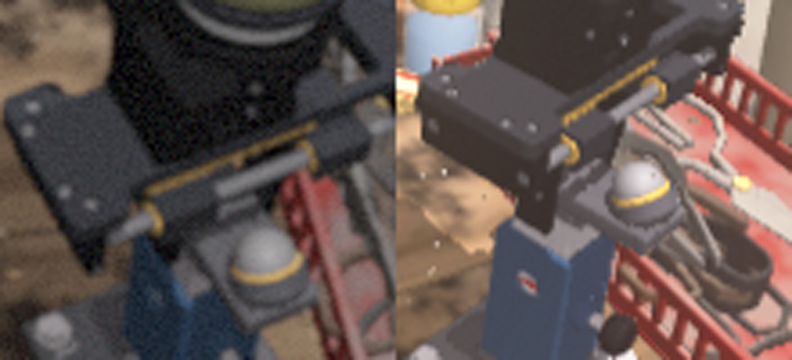

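Call:
{"op": "play_rows", "data": {
  "motion": [
    [1, 0, 0, -0.5, 0],
    [1, 0, 0, -0.5, 0],
    [1, 0, 0, -0.5, 0],
    [1, 0, 0, -0.5, 0],
    [1, 0, 0, -0.5, 0],
    [1, 0, 0, 0, 0],
    [1, 0, 0, 0, 0]
  ]
}}

```text
time: 6.55
position: [0.6203, -0.0558, 0.1639]
tool_rot: [-1.865, -2.526, 0.003]
ft_force: [-4.5, -1.9, -10.9]
grip_width: 0.448
```

```bash
cat > v.py <<'E'
from h import *
import cv2,sys
goto([.6213,-.057,.138],1.866)
b=optics.get_image('side')[190:270,360:430,::-1];a=optics.get_image('scene')[215:295,345:415,::-1]
cv2.imwrite(f'pics/{sys.argv[1]}.png',cv2.resize(np.hstack([a,b]),(784,448),interpolation=cv2.INTER_CUBIC))
E
python3 v.py g4
```

```text
t 6.55 pos [ 0.6203 -0.0558  0.1639] headx 1.8695 tz [-0.002 -0.001 -1.   ] shift [-0.14  0.06  2.59] spin 0.004 F [ -4.5  -1.9 -10.9] w 39.0 q7 0.14
```

View pics/g4.png

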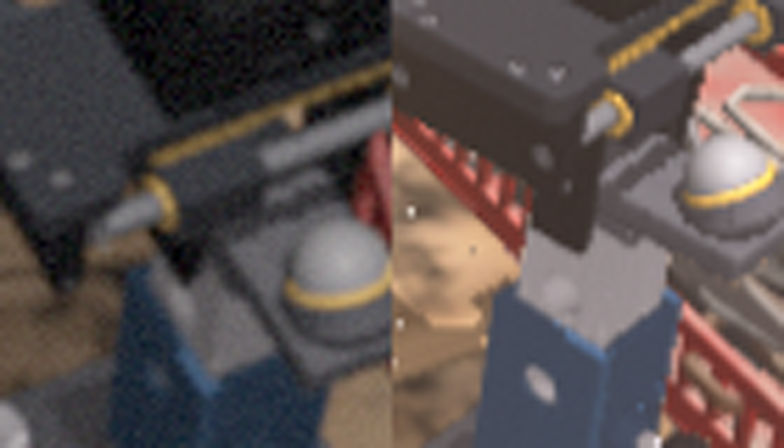

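Run:
```python
from h import *
c=np.array([.6213,-.057,0]);ex=np.array([np.cos(.295),np.sin(.295),0])
print("sleeve hole",proj("side",c-.025*ex+[0,0,.085]),"seen",(540-392)/5.6+360,383/5.6+190)
for q in(.035,.040,.045,.05):print(q,proj("side",c-.019*ex+[0,0,.082+q]))
```

```text
sleeve hole [386.26524494 258.19619141] seen 386.42857142857144 258.39285714285717
0.035 [389.92903072 245.41768442]
0.04 [390.22920709 243.57820184]
0.045 [390.53173735 241.72429464]
0.05 [390.83664929 239.85579247]
```

Call:
{"op": "play_rows", "data": {
  "motion": [
    [1, 0, 0, -0.4, 0],
    [1, 0, 0, -0.4, 0],
    [1, 0, 0, -0.2, 0],
    [1, 0, 0, 0, 0],
    [1, 0, 0, 0, 0]
  ]
}}

```text
time: 7.28
position: [0.6204, -0.0558, 0.1734]
tool_rot: [-1.865, -2.526, 0.003]
ft_force: [-5.9, -2.7, -14.8]
grip_width: 0.45
```

```bash
python3 v.py g5
```

```text
t 7.28 pos [ 0.6204 -0.0558  0.1734] headx 1.8696 tz [-0.003 -0.001 -1.   ] shift [-0.14  0.06  3.54] spin 0.004 F [ -5.9  -2.7 -14.8] w 39.1 q7 0.14
```

View pics/g5.png

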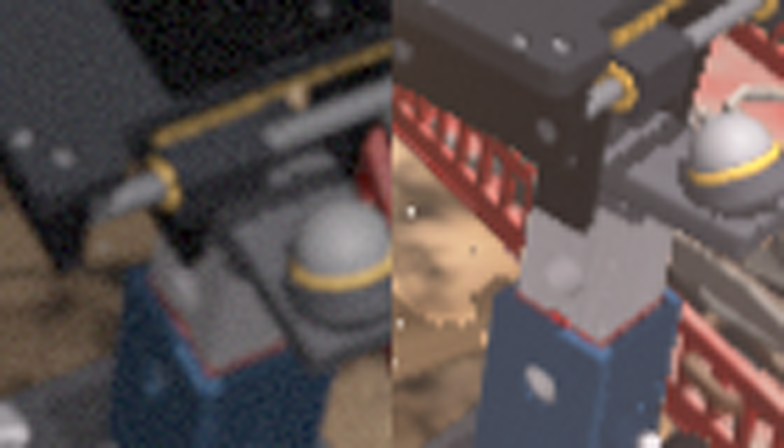

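```bash
cat > v2.py <<'E'
from h import *
import cv2,sys
s=ctrl.get_state();print(s["position"],s["ft_force"][2])
ims=[];
for n in("side","scene"):
    im=optics.get_image(n).astype(float)
    c=np.array([.6213,-.057,0]);ex=np.array([np.cos(.295),np.sin(.295),0]);ey=np.array([-ex[1],ex[0],0])
    hs=np.arange(-8,14,1.)
    prof=np.zeros((len(hs),3));k=0
    for y in np.linspace(-.014,.014,15):
        pts=np.array([proj(n,c-.019*ex+y*ey+[0,0,.115+h/1000]) for h in hs]).astype(np.float32)
        v=cv2.remap(im.astype(np.float32),pts[:,0].reshape(-1,1),pts[:,1].reshape(-1,1),cv2.INTER_LINEAR)[:,0];prof+=v;k+=1
    prof/=k
    print(n,[ (int(h),int(r-(g+b)/2),int(b-r)) for h,(r,g,b) in zip(hs,prof)])
    x,y=(372,232) if n=="side" else (362,255)
    ims.append(im[y:y+35,x:x+35,::-1].astype(np.uint8))
cv2.imwrite(f'pics/{sys.argv[1]}.png',cv2.resize(np.hstack(ims),(800,400),interpolation=cv2.INTER_CUBIC))
E
python3 v2.py g6
```

```text
[ 0.62033965 -0.05576646  0.1734321 ] -15.58622282516333
side [(-8, -22, 33), (-7, -21, 33), (-6, -15, 27), (-5, -3, 14), (-4, 13, -4), (-3, 30, -24), (-2, 43, -40), (-1, 47, -47), (0, 39, -39), (1, 27, -27), (2, 17, -16), (3, 11, -10), (4, 9, -8), (5, 9, -8), (6, 9, -8), (7, 9, -8), (8, 8, -7), (9, 8, -7), (10, 8, -7), (11, 8, -7), (12, 8, -7), (13, 8, -7)]
scene [(-8, -9, 18), (-7, -3, 12), (-6, 1, 5), (-5, 6, 0), (-4, 11, -5), (-3, 14, -10), (-2, 16, -13), (-1, 17, -15), (0, 17, -15), (1, 16, -14), (2, 14, -13), (3, 12, -11), (4, 9, -9), (5, 7, -7), (6, 5, -5), (7, 4, -3), (8, 3, -2), (9, 2, -1), (10, 2, -1), (11, 2, -1), (12, 2, -1), (13, 2, -1)]
```

View pics/g6.png

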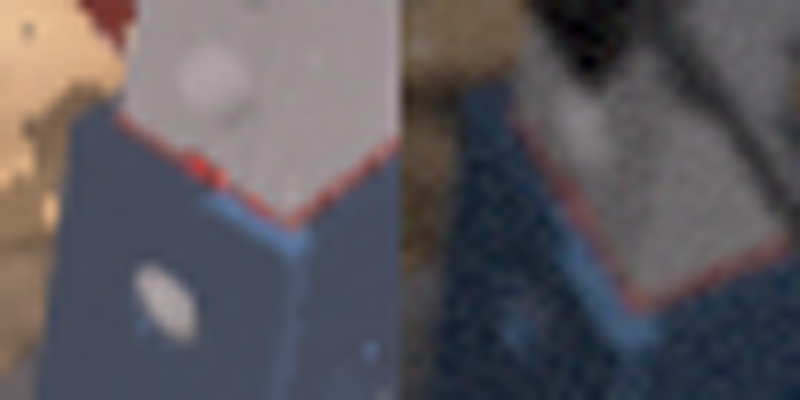

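Call:
{"op": "play_rows", "data": {
  "motion": [
    [1, 0, 0, -0.1, 0],
    [1, 0, 0, 0, 0]
  ]
}}

```text
time: 7.72
position: [0.6204, -0.0557, 0.1742]
tool_rot: [-1.865, -2.526, 0.003]
ft_force: [-6.2, -1.8, -16.2]
grip_width: 0.454
```

```bash
python3 v2.py g7
```

```text
[ 0.62035065 -0.05573848  0.17423793] -16.233677847940587
side [(-8, -22, 33), (-7, -22, 34), (-6, -18, 29), (-5, -8, 19), (-4, 6, 2), (-3, 24, -17), (-2, 39, -36), (-1, 49, -48), (0, 45, -45), (1, 35, -35), (2, 24, -23), (3, 15, -14), (4, 11, -10), (5, 9, -8), (6, 9, -7), (7, 9, -8), (8, 9, -8), (9, 9, -7), (10, 8, -7), (11, 8, -7), (12, 8, -7), (13, 8, -7)]
scene [(-8, -9, 18), (-7, -3, 12), (-6, 2, 5), (-5, 7, -1), (-4, 12, -7), (-3, 16, -12), (-2, 19, -16), (-1, 20, -18), (0, 20, -18), (1, 19, -18), (2, 17, -16), (3, 14, -13), (4, 11, -11), (5, 9, -8), (6, 6, -6), (7, 5, -4), (8, 3, -3), (9, 2, -2), (10, 2, -1), (11, 1, 0), (12, 1, 0), (13, 1, 0)]
```

Call:
{"op": "play_rows", "data": {
  "motion": [
    [1, 0, 0, -0.1, 0],
    [1, 0, 0, 0, 0]
  ]
}}

```text
time: 8.07
position: [0.6203, -0.0557, 0.1752]
tool_rot: [-1.865, -2.526, 0.003]
ft_force: [-5.5, -1.9, -15.6]
grip_width: 0.455
```

```bash
python3 v2.py g8
```

```text
[ 0.62034112 -0.05573859  0.17523222] -15.624507203561985
side [(-8, -22, 34), (-7, -23, 35), (-6, -21, 33), (-5, -15, 25), (-4, -3, 12), (-3, 13, -6), (-2, 30, -26), (-1, 46, -45), (0, 51, -51), (1, 47, -47), (2, 36, -36), (3, 24, -23), (4, 15, -14), (5, 10, -9), (6, 9, -8), (7, 8, -7), (8, 9, -7), (9, 9, -8), (10, 9, -8), (11, 9, -8), (12, 9, -8), (13, 9, -8)]
scene [(-8, -12, 21), (-7, -7, 15), (-6, -1, 8), (-5, 3, 2), (-4, 9, -3), (-3, 13, -9), (-2, 17, -13), (-1, 19, -17), (0, 20, -18), (1, 20, -19), (2, 19, -18), (3, 17, -16), (4, 14, -14), (5, 11, -11), (6, 9, -8), (7, 7, -6), (8, 5, -4), (9, 3, -3), (10, 2, -1), (11, 2, -1), (12, 2, -1), (13, 2, -1)]
```

View pics/g8.png

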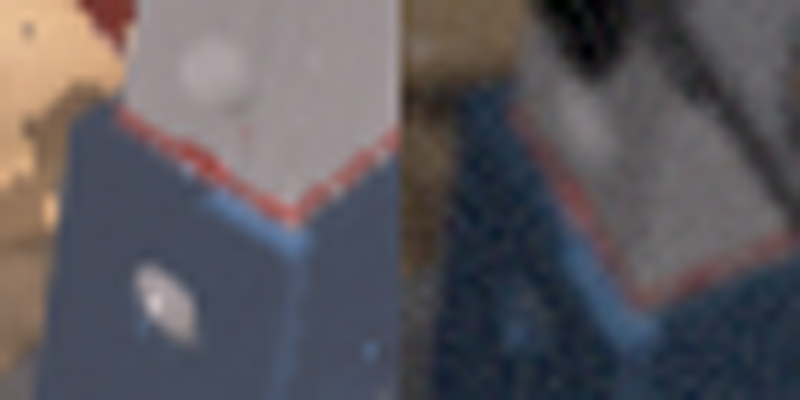

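Call:
{"op": "play_rows", "data": {
  "motion": [
    [1, 0, 0, -0.03, 0],
    [1, 0, 0, 0, 0],
    [0, 0, 0, 0, 0],
    [0, 0, 0, 0, 0],
    [0, 0, 0, 0, 0],
    [0, 0, 0, 0, 0],
    [0, 0, 0, -3, 0],
    [0, 0, 0, -5, 0],
    [0, 0, 0, -4, 0],
    [0, 4, -3, 0, 0],
    [0, 5, -3, 0, 0],
    [0, 5, -3, 0, 0],
    [0, 5, 0, 0, 0],
    [0, 5, 0, 0, 0],
    [0, 0, 0, 0, 0]
  ]
}}

```text
time: 10.05
position: [0.4634, 0.1528, 0.2971]
tool_rot: [1.853, 2.534, 0.003]
ft_force: [0.3, -1.7, 0.3]
grip_width: 1.002
```

```bash
python3 v2.py g9
python3 - <<'E'
from h import *
import cv2
s,p,M=st();im=optics.get_image("wrist");cv2.imwrite("pics/w9.png",im[:,:,::-1]);np.savez("w9.npz",p=p,M=M)
goto([.56,.226,.25],1.39)
for n in("scene","side"): cv2.imwrite(f"pics/{n}9.png",optics.get_image(n)[:,:,::-1])
print("matchbox",plane("scene",380,181,.015),"jar",plane("scene",407,149,.092),"tray corner",plane("scene",392,183,.05))
E
```

```text
[0.46342481 0.15276125 0.29708052] 0.30521989145944184
side [(-8, -28, 41), (-7, -31, 46), (-6, -31, 47), (-5, -26, 40), (-4, -12, 24), (-3, 6, 1), (-2, 29, -24), (-1, 49, -48), (0, 58, -58), (1, 55, -55), (2, 43, -43), (3, 27, -27), (4, 17, -16), (5, 11, -11), (6, 9, -9), (7, 9, -8), (8, 9, -8), (9, 9, -8), (10, 9, -8), (11, 9, -8), (12, 9, -8), (13, 9, -8)]
scene [(-8, -19, 30), (-7, -14, 24), (-6, -7, 17), (-5, -1, 9), (-4, 5, 1), (-3, 10, -5), (-2, 15, -11), (-1, 19, -16), (0, 21, -19), (1, 22, -20), (2, 21, -20), (3, 19, -18), (4, 16, -16), (5, 13, -13), (6, 10, -10), (7, 8, -7), (8, 5, -5), (9, 4, -3), (10, 2, -2), (11, 2, -1), (12, 2, -1), (13, 1, -1)]
t 10.2 pos [0.4653 0.1466 0.2962] headx 1.8691 tz [ 0.001 -0.001 -1.   ] shift [ 4.81 11.38  4.62] spin 0.479 F [-0.4 -0.3 -0.2] w 86.8 q7 -0.02
matchbox [0.67993649 0.22947897 0.015     ] jar [0.73626806 0.2459678  0.092     ] tray corner [0.69483728 0.18995438 0.05      ]
```

View pics/g9.png

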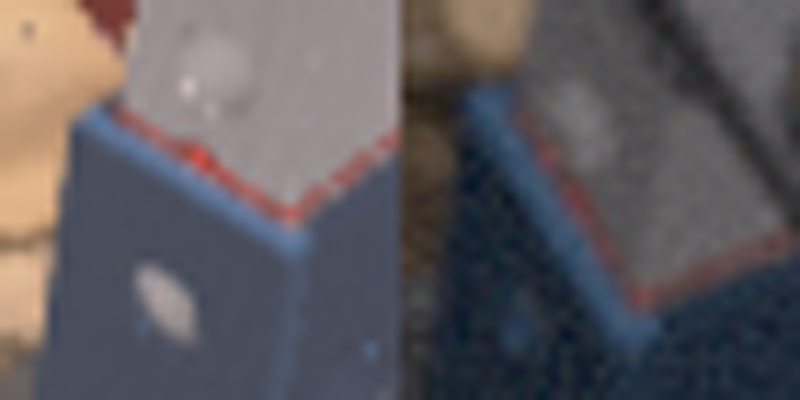

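View pics/w9.png

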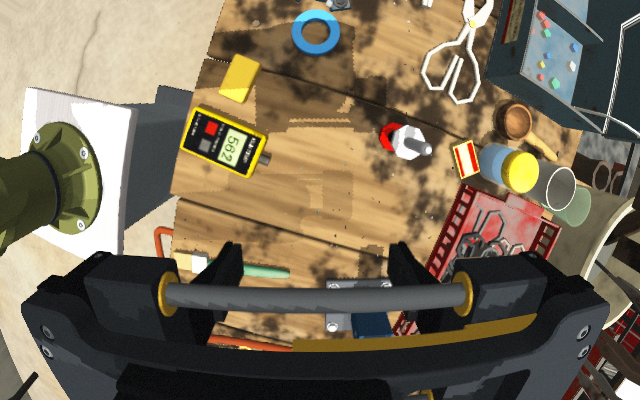

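View pics/side9.png

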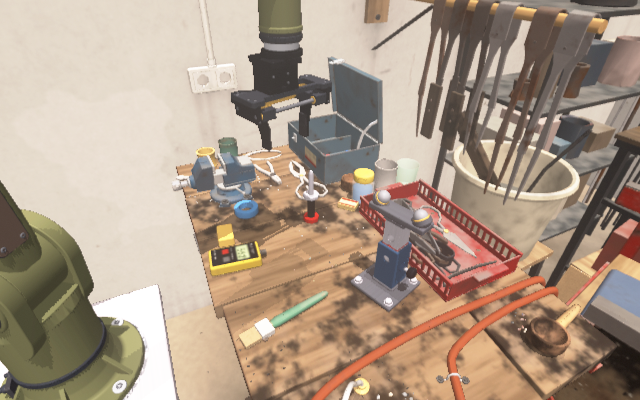

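Run:
```python
from h import *
w=np.load("w9.npz");p,M=w["p"],w["M"]
print("tip",wplane(428,150,.154,p,M).round(4),"meter end",wplane(270,158,.015,p,M).round(3),plane("scene",258,229,.015).round(3), "brush tip",plane("scene",305,298,.01).round(3))
print(wproj([.56,.226,.154],p,M),wproj([.56,.226,.0],p,M))
goto([.56,.226,.25],1.39)
```

```text
tip [0.5593 0.2273 0.154 ] meter end [0.399 0.145 0.015] [0.4   0.132 0.015] brush tip [ 0.478 -0.039  0.01 ]
[428.15385561 151.47438775] [391.84106141 137.22582093]
t 10.3 pos [0.4654 0.146  0.2958] headx 1.8674 tz [ 0. -0. -1.] shift [ 4.89 11.38  4.59] spin 0.477 F [-0.2  0.1 -0.2] w 86.8 q7 -0.02
```

Call:
{"op": "play_rows", "data": {
  "motion": [
    [0, 0, 0, 1, 0.159],
    [0, 0, 0, 1, 0.159],
    [0, 0, 0, 1, 0.159],
    [0, 3.2, 2.6, 1, 0],
    [0, 3.2, 2.6, 0.6, 0],
    [0, 3.2, 2.6, 0, 0],
    [0, 0, 0, 0, 0],
    [0, 0, 0, 0, 0]
  ],
  "force": 4
}}

```text
time: 11.3
position: [0.5584, 0.227, 0.2492]
tool_rot: [-2.411, -2.013, 0.002]
ft_force: [-0.2, -0.2, -0.6]
grip_width: 0.998
```

Run:
```python
from h import *
import cv2
s,p,M=st();im=optics.get_image("wrist");cv2.imwrite("pics/w10.png",im[:,:,::-1]);
goto([.5595,.2265,.121],1.39);print(wproj([.5595,.2265,.154],p,M))
```

```text
t 11.35 pos [0.5583 0.2268 0.2497] headx 1.3914 tz [-0.    -0.001 -1.   ] shift [1.000e-02 1.300e-01 1.287e+01] spin 0.001 F [-0.4  0.9  0.4] w 87.2 q7 -0.84
[316.44086929 211.29853602]
```

View pics/w10.png

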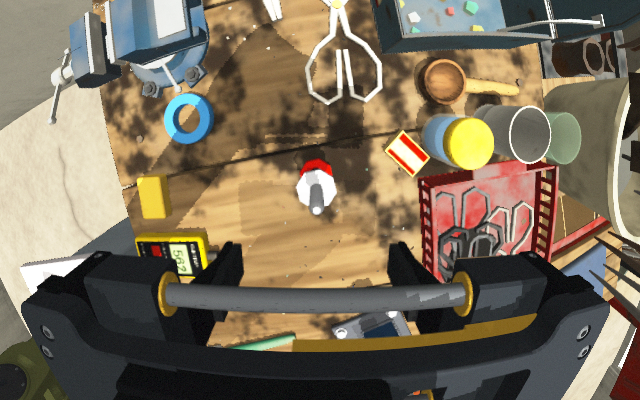

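Call:
{"op": "play_rows", "data": {
  "motion": [
    [0, 0, 0.05, 3, 0],
    [0, 0, 0, 4, 0],
    [0, 0, 0, 3, 0],
    [0, 0, 0, 2, 0],
    [0, 0, 0, 0.9, 0],
    [1, 0, 0, 0, 0],
    [1, 0, 0, 0, 0],
    [1, 0, 0, 0, 0],
    [1, 0, 0, 0, 0],
    [1, 0, 0, 0, 0],
    [1, 0, 0, 0, 0],
    [1, 0, 0, 0, 0],
    [1, 0, 0, 0, 0]
  ],
  "force": 4
}}

```text
time: 12.98
position: [0.5589, 0.228, 0.1208]
tool_rot: [2.41, 2.015, -0.0]
ft_force: [0.5, -0.0, -0.2]
grip_width: 0.172
```

Run:
```python
from h import *
import cv2
goto([.5595,.2265,.121],1.39)
im=optics.get_image("side")[110:260,230:400,::-1];cv2.imwrite("pics/s11.png",cv2.resize(im,(680,600),interpolation=cv2.INTER_CUBIC))
s0=.132
prev=None
for k in range(0,10):
    th=np.radians(10*k);x=-.02*np.cos(th)+s0*np.sin(th);z=.02*np.sin(th)+s0*np.cos(th)
    if prev: print(10*k,"dx",round(-(x-prev[0])*100,2),"dz",round(-(z-prev[1])*100,2),"z",round(z,3))
    prev=(x,z)
```

```text
t 12.97 pos [0.5589 0.228  0.1208] headx 1.3928 tz [-0. -0. -1.] shift [-0.14  0.08 -0.02] spin 0.003 F [ 0.5 -0.  -0.2] w 15.0 q7 -0.91
10 dx -2.32 dz -0.15 z 0.133
20 dx -2.31 dz 0.26 z 0.131
30 dx -2.23 dz 0.66 z 0.124
40 dx -2.08 dz 1.03 z 0.114
50 dx -1.87 dz 1.38 z 0.1
60 dx -1.61 dz 1.68 z 0.083
70 dx -1.29 dz 1.94 z 0.064
80 dx -0.93 dz 2.13 z 0.043
90 dx -0.55 dz 2.26 z 0.02
```

View pics/s11.png

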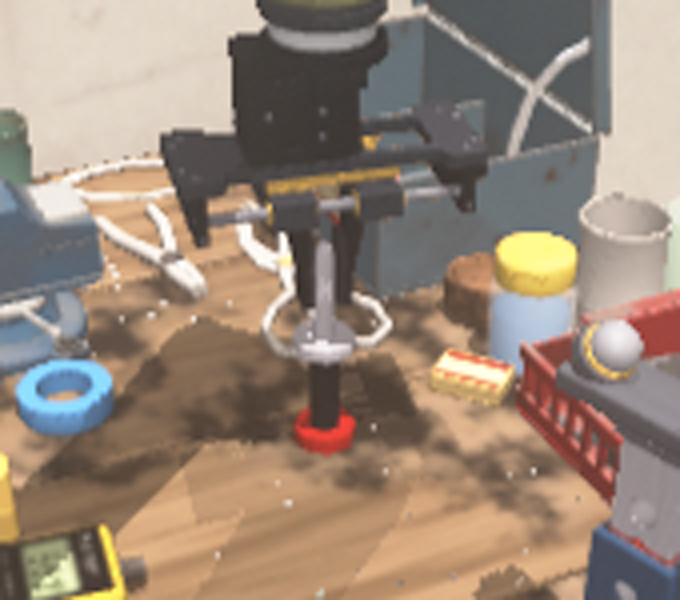

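Call:
{"op": "play_rows", "data": {
  "motion": [
    [1, -1.16, 0, -0.13, 0],
    [1, -1.16, 0, -0.02, 0],
    [1, -1.16, 0, 0.08, 0],
    [1, -1.15, 0, 0.18, 0],
    [1, -1.13, 0, 0.28, 0],
    [1, -1.1, 0, 0.38, 0],
    [1, 0, 0, 0, 0]
  ]
}}

```text
time: 13.9
position: [0.5474, 0.159, 0.1139]
tool_rot: [2.411, 2.012, 0.0]
ft_force: [-0.9, -0.7, 3.3]
grip_width: 0.157
```

```bash
cat > v3.py <<'E'
from h import *
import cv2,sys
goto([.5595,.2265,.121],1.39)
a=optics.get_image("side")[130:280,250:380,::-1];b=optics.get_image("scene")[110:260,260:390,::-1];cv2.imwrite(f"pics/{sys.argv[1]}.png",cv2.resize(np.hstack([a,b]),(780,450),interpolation=cv2.INTER_CUBIC))
E
python3 v3.py s12
```

```text
t 13.9 pos [0.5474 0.159  0.1139] headx 1.3909 tz [ 0.001 -0.001 -1.   ] shift [ 6.85 -0.02 -0.72] spin 0.001 F [-0.9 -0.7  3.3] w 13.7 q7 -0.79
```

View pics/s12.png

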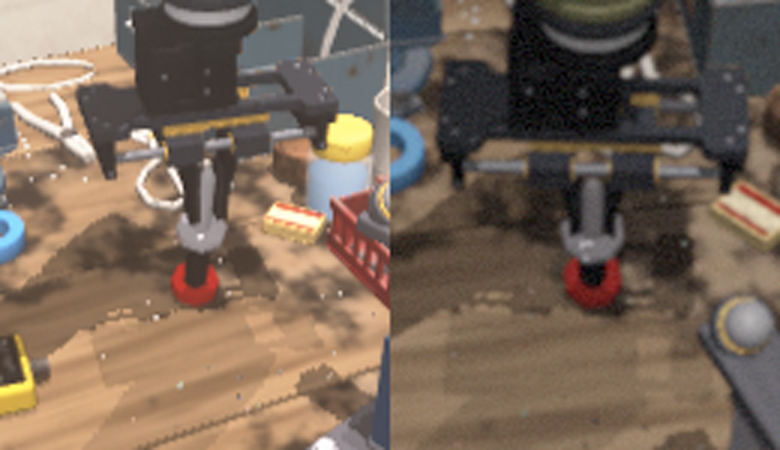

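Call:
{"op": "play_rows", "data": {
  "motion": [
    [1, -0.6, 0, 0.3, 0],
    [1, -0.6, 0, 0.3, 0],
    [1, -0.6, 0, 0.3, 0],
    [1, -0.6, 0, 0.3, 0],
    [1, 0, 0, 0, 0]
  ],
  "force": 3
}}

```text
time: 14.62
position: [0.5423, 0.1357, 0.1004]
tool_rot: [-2.411, -2.014, 0.002]
ft_force: [-0.0, -1.4, 0.9]
grip_width: 0.157
```

```bash
python3 v3.py s13
```

```text
t 14.62 pos [0.5423 0.1357 0.1004] headx 1.3916 tz [-0.001 -0.001 -1.   ] shift [ 9.24  0.08 -2.07] spin 0.002 F [-0.  -1.4  0.9] w 13.6 q7 -0.75
```

View pics/s13.png

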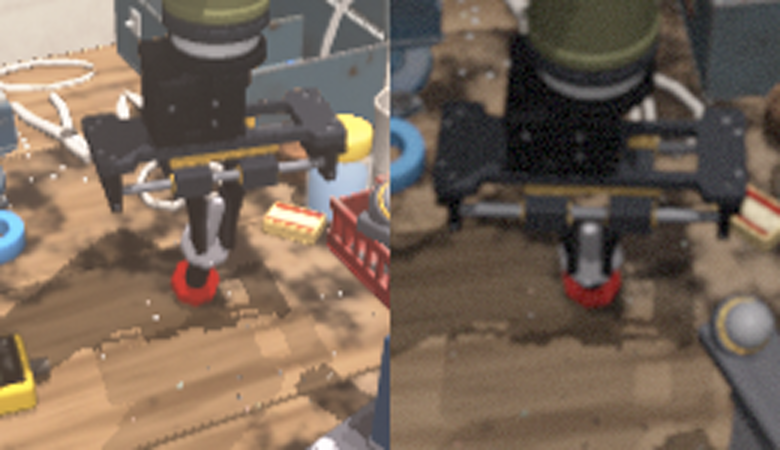

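Run:
```python
from h import *
print(plane("scene",327.7,212.3,0),plane("side",250+195/3,130+304/3,0))
for P in (plane("scene",327.7,212.3,0),plane("side",250+195/3,130+304/3,0)):
  g=np.array([.5423,.1357]);f=np.array([np.cos(-1.75),np.sin(-1.75)]);x=(g-P[:2])@f
  z=.1114;r=np.hypot(x,z)
  for th in np.radians(range(0,91,10)):
    pass
  s=np.sqrt(r*r-.02**2);th=np.arctan2(x,z)+np.arctan2(.02,s);print("x",x,"s",s,"tilt",np.degrees(th))
```

```text
[0.55219852 0.16836384 0.        ] [0.54478857 0.17248163 0.        ]
x 0.03390513488496069 s 0.11471494310493023 tilt 26.81772270844183
x 0.036636187691028686 s 0.11555159128515835 tilt 28.02414762660207
```

Call:
{"op": "play_rows", "data": {
  "motion": [
    [1, -0.76, 0, 0.29, 0],
    [1, -0.76, 0, 0.29, 0],
    [1, -0.71, 0, 0.4, 0],
    [1, -0.71, 0, 0.4, 0],
    [1, -0.65, 0, 0.49, 0],
    [1, -0.65, 0, 0.49, 0],
    [1, -0.57, 0, 0.57, 0],
    [1, -0.57, 0, 0.57, 0],
    [1, 0, 0, 0, 0]
  ]
}}

```text
time: 15.85
position: [0.5326, 0.0832, 0.0654]
tool_rot: [-2.41, -2.014, 0.002]
ft_force: [-0.2, -0.8, 1.0]
grip_width: 0.157
```

```bash
python3 v3.py s14
```

```text
t 15.85 pos [0.5326 0.0832 0.0654] headx 1.3921 tz [-0.001 -0.    -1.   ] shift [14.57  0.1  -5.56] spin 0.002 F [-0.2 -0.8  1. ] w 13.7 q7 -0.67
```

View pics/s14.png

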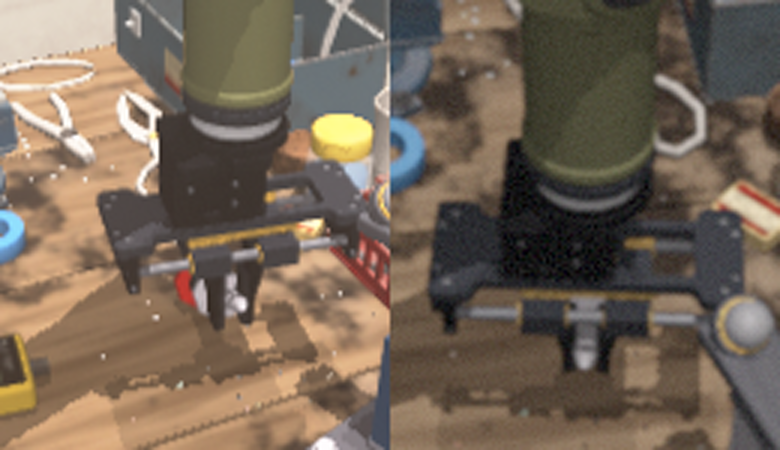

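Call:
{"op": "play_rows", "data": {
  "motion": [
    [1, 0.1, 0, 0.6, 0],
    [1, 0.1, 0, 0.6, 0],
    [1, 0.1, 0, 0.6, 0],
    [1, 0.1, 0, 0.6, 0],
    [1, 0.1, 0, 0.6, 0],
    [1, 0, 0, 0, 0]
  ]
}}

```text
time: 16.7
position: [0.5335, 0.0895, 0.0355]
tool_rot: [-2.409, -2.015, -0.0]
ft_force: [0.5, 0.4, -1.5]
grip_width: 0.157
```

```bash
python3 v3.py s15
```

```text
t 16.7 pos [0.5335 0.0895 0.0355] headx 1.3934 tz [-0.001  0.001 -1.   ] shift [13.95  0.13 -8.54] spin 0.003 F [ 0.5  0.4 -1.5] w 13.6 q7 -0.71
```

View pics/s15.png

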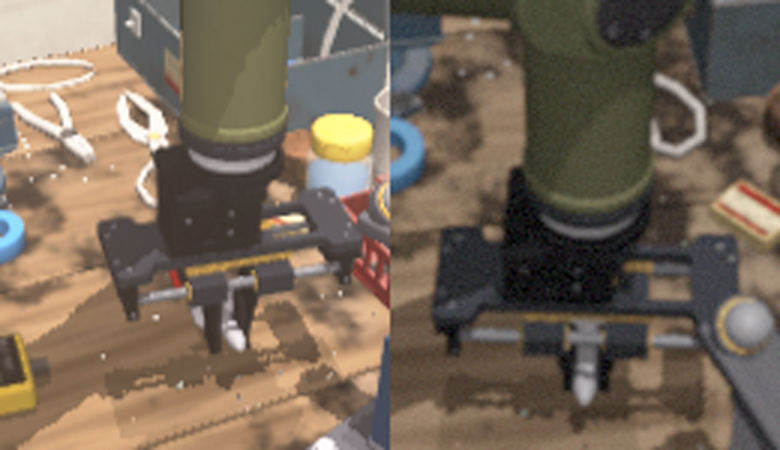

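Tip is sloping down now; finish lowering, then open and back away along the pin.

Call:
{"op": "play_rows", "data": {
  "motion": [
    [1, 0.1, 0, 0.55, 0],
    [1, 0.1, 0, 0.55, 0],
    [1, 0.1, 0, 0.55, 0],
    [1, 0.05, 0, 0.5, 0],
    [1, 0, 0, 0.2, 0],
    [1, 0, 0, 0, 0],
    [0, 0, 0, 0, 0],
    [0, 0, 0, 0, 0],
    [0, 0, 0, 0, 0],
    [0, 0, 0, -3, 0],
    [0, 0, 0, -4, 0],
    [0, 3, 0, -4, 0],
    [0, 3, 0, -4, 0],
    [0, 0, 0, 0, 0],
    [0, 0, 0, 0, 0]
  ]
}}

```text
time: 18.68
position: [0.5448, 0.1507, 0.162]
tool_rot: [2.41, 2.015, -0.002]
ft_force: [-0.6, -0.4, -0.3]
grip_width: 0.988
```

Run:
```python
from h import *
import cv2
goto([.5595,.2265,.121],1.39)
for n in("scene","side"): cv2.imwrite(f"pics/{n}16.png",optics.get_image(n)[:,:,::-1])
s,p,M=st();im=optics.get_image("wrist");cv2.imwrite("pics/w16.png",im[:,:,::-1]);np.savez("w16.npz",p=p,M=M)
```

```text
t 18.68 pos [0.5448 0.1507 0.162 ] headx 1.3928 tz [-0.001 -0.001 -1.   ] shift [7.73 0.11 4.09] spin 0.003 F [-0.6 -0.4 -0.3] w 85.9 q7 -0.73
```

View pics/w16.png

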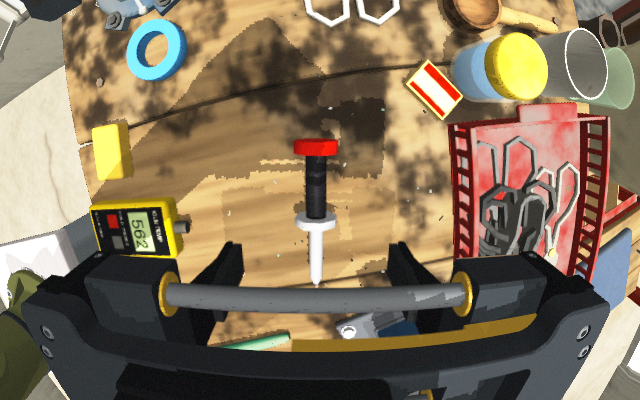

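View pics/scene16.png

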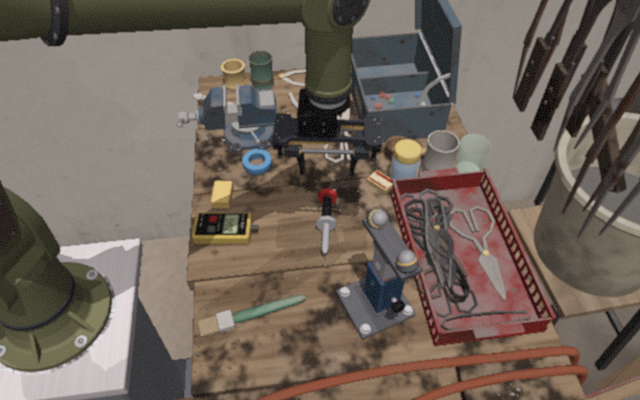

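Run:
```python
from h import *
w=np.load("w16.npz");p,M=w["p"],w["M"]
for u,v,z in((317,284,.02),(316.5,190,.02),(316.5,160,.02),(316,232,.02),(316,147,.04)):
    X=wplane(u,v,z,p,M);print((u,v),X.round(4))
print(plane("scene",325,250,.02))
```

```text
(317, 284) [0.5283 0.0494 0.02  ]
(316.5, 190) [0.5468 0.1556 0.02  ]
(316.5, 160) [0.5522 0.1851 0.02  ]
(316, 232) [0.5384 0.1117 0.02  ]
(316, 147) [0.5544 0.2    0.04  ]
[0.53042396 0.05773641 0.02      ]
```

```bash
python3 -c "
from h import *
goto([.5484,.164,.0115],1.392)"
```

```text
t 18.82 pos [0.5445 0.1498 0.1612] headx 1.3913 tz [-0.002 -0.001 -1.   ] shift [ 1.49  0.16 14.96] spin -0.001 F [ 0.2  0.1 -0.1] w 86.7 q7 -0.73
```

Call:
{"op": "play_rows", "data": {
  "motion": [
    [0, 1.5, 0.1, 3, 0],
    [0, 0, 0, 4, 0],
    [0, 0, 0, 4, 0],
    [0, 0, 0, 2.5, 0],
    [0, 0, 0, 1.4, 0],
    [0, 0, 0, 0, 0],
    [1, 0, 0, 0, 0],
    [1, 0, 0, 0, 0],
    [1, 0, 0, 0, 0],
    [1, 0, 0, 0, 0],
    [1, 0, 0, 0, 0],
    [1, 0, 0, 0, 0]
  ],
  "force": 40
}}

```text
time: 20.32
position: [0.5488, 0.1659, 0.0136]
tool_rot: [2.41, 2.015, -0.0]
ft_force: [-0.8, 0.3, -0.2]
grip_width: 0.399
```

```bash
python3 -c "
from h import *
goto([.5484,.164,.0115],1.392)"; python3 v3.py s17
```

```text
t 20.32 pos [0.5488 0.1659 0.0136] headx 1.3928 tz [ 0. -0. -1.] shift [-0.19 -0.01  0.21] spin 0.001 F [-0.8  0.3 -0.2] w 34.7 q7 -0.88
t 20.32 pos [0.5488 0.1659 0.0136] headx 1.3928 tz [ 0. -0. -1.] shift [  6.16  -0.02 -10.74] spin 0.003 F [-0.8  0.3 -0.2] w 34.7 q7 -0.88
```

View pics/s17.png

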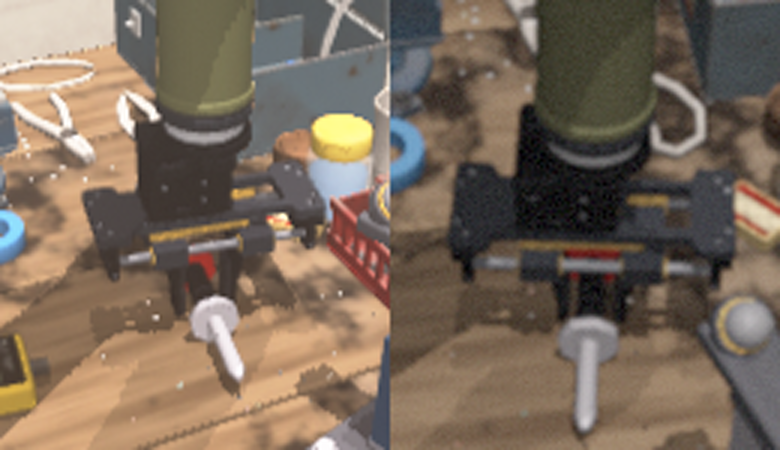

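Call:
{"op": "play_rows", "data": {
  "motion": [
    [1, 0, 0, 0.15, 0],
    [1, 0, 0, 0, 0],
    [1, 0, 0, 0, 0],
    [1, 0, 0, 0, 0]
  ],
  "force": 60
}}

```text
time: 20.92
position: [0.5489, 0.1659, 0.0125]
tool_rot: [2.41, 2.015, -0.0]
ft_force: [-1.5, -0.3, 5.5]
grip_width: 0.213
```

```bash
python3 -c "
from h import *
goto([.5484,.164,.0115],1.392)"
```

```text
t 20.93 pos [0.5489 0.1659 0.0125] headx 1.3928 tz [ 0. -0. -1.] shift [-0.2  -0.02  0.1 ] spin 0.001 F [-1.5 -0.3  5.5] w 18.5 q7 -0.89
```

Call:
{"op": "play_rows", "data": {
  "motion": [
    [1, 0, 0, -1, 0],
    [1, 0, 0, -3, 0],
    [1, 0, 0, -4, -0.1],
    [1, 0, 0, -3, -0.18],
    [1, 0, 0, 0, -0.18],
    [1, 0, 0, 0, -0.18],
    [1, 0, 0, 0, -0.18],
    [1, 0, 0, 0, -0.18],
    [1, 0, 0, 0, -0.18],
    [1, 0, 0, 0, -0.18],
    [1, 0, 0, 0, -0.18],
    [1, 0, 0, 0, -0.18],
    [1, 0, 0, 0, -0.18],
    [1, 0, 0, 0, -0.15],
    [1, 0, 0, 0, 0],
    [1, 0, 0, 0, 0]
  ]
}}

```text
time: 22.92
position: [0.5487, 0.1657, 0.122]
tool_rot: [0.467, -3.106, 0.0]
ft_force: [-0.5, 0.5, -1.2]
grip_width: 0.214
```

```bash
python3 -c "
from h import *
import cv2
goto([.468,-.1035,.12],.295+np.pi)
for n in('scene','side','wrist'): cv2.imwrite(f'pics/{n}18.png',optics.get_image(n)[:,:,::-1])
"
```

```text
t 22.93 pos [0.5487 0.1657 0.122 ] headx -2.843 tz [-0. -0. -1.] shift [ 15.63 -23.35   0.21] spin 0.004 F [-0.5  0.5 -1.2] w 18.6 q7 1.06
```

View pics/scene18.png

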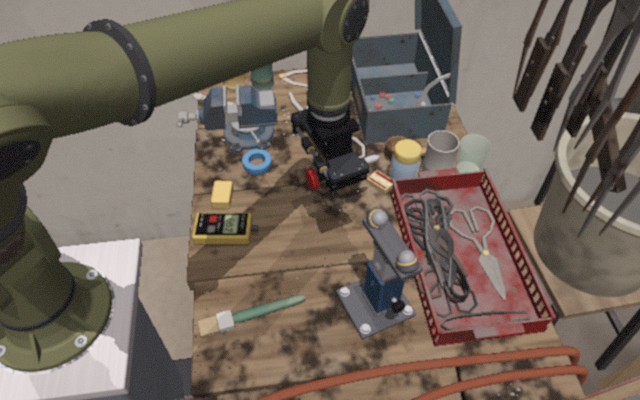

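View pics/wrist18.png

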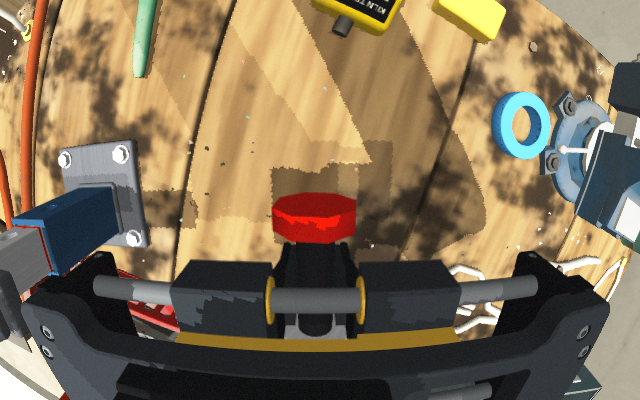

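Call:
{"op": "play_rows", "data": {
  "motion": [
    [1, 2.5, 0.8, 0, 0],
    [1, 4, 1, 0, 0],
    [1, 3.5, 0, 0, 0],
    [1, 1.1, -3.6, 0, 0],
    [1, 1, -4, 0, 0],
    [1, 1, -4, 0, 0],
    [1, 1, -4, 0, 0],
    [1, 1, -4, 0, 0],
    [1, 0.8, -3.5, 0, 0],
    [1, 0, -1.5, 0, 0],
    [1, 0, -0.3, 0, 0],
    [1, 0, 0, 0, 0],
    [1, 0, 0, 0, 0]
  ]
}}

```text
time: 24.7
position: [0.4655, -0.1003, 0.1221]
tool_rot: [0.475, -3.105, 0.0]
ft_force: [0.6, 0.5, -2.3]
grip_width: 0.212
```

```bash
python3 -c "
from h import *
import cv2
goto([.468,-.1035,.0775],.295+np.pi)
for n in('scene','side','wrist'): cv2.imwrite(f'pics/{n}19.png',optics.get_image(n)[:,:,::-1])
"
```

```text
t 24.7 pos [ 0.4655 -0.1003  0.1221] headx -2.8379 tz [-0. -0. -1.] shift [-0.14 -0.38  4.46] spin 0.009 F [ 0.6  0.5 -2.3] w 18.5 q7 1.88
```

View pics/scene19.png

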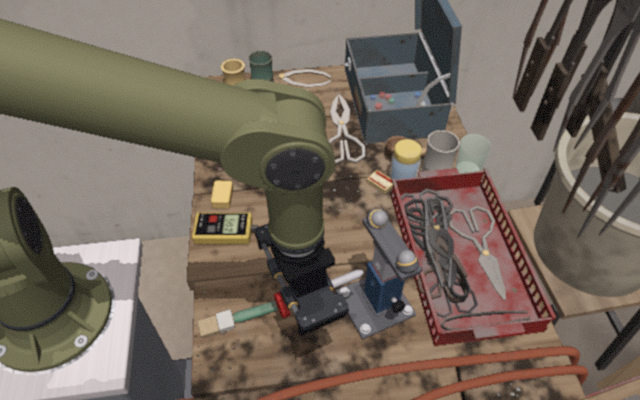

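View pics/side19.png

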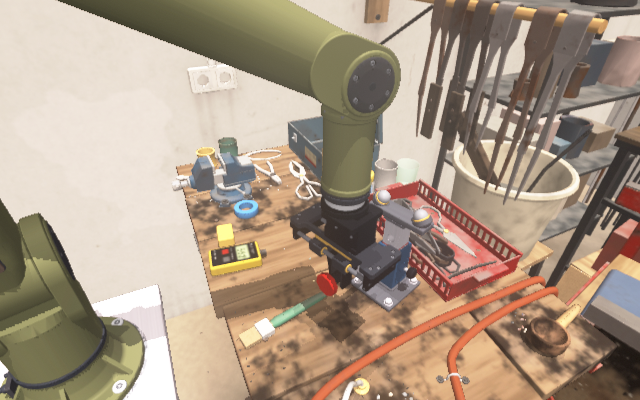

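View pics/wrist19.png

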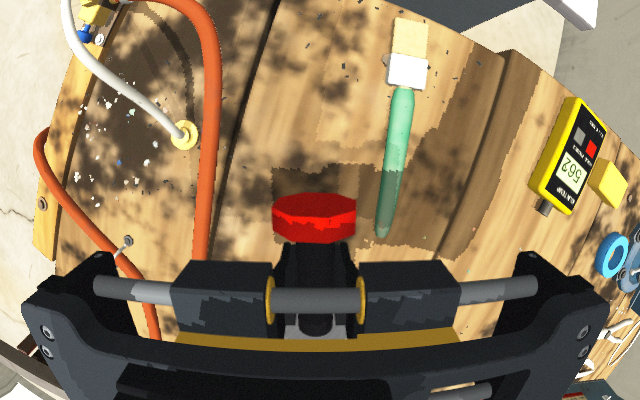

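Call:
{"op": "play_rows", "data": {
  "motion": [
    [1, 0, -0.2, 1.5, 0.01],
    [1, 0, -0.15, 1.5, 0],
    [1, 0, 0, 1, 0],
    [1, 0, 0, 0.45, 0],
    [1, 0, 0, 0, 0],
    [1, 0, 0, 0, 0]
  ]
}}

```text
time: 25.6
position: [0.4669, -0.1052, 0.078]
tool_rot: [-0.456, 3.108, -0.001]
ft_force: [-0.5, 0.1, -2.1]
grip_width: 0.218
```

```bash
cat > v4.py <<'E'
from h import *
import cv2,sys
goto([.468,-.1035,.0775],.295+np.pi)
out=[]
for n,(x,y) in(("scene",(330,250)),("side",(345,225))):
    g=cv2.resize(optics.get_image(n)[y:y+60,x:x+65,::-1],(390,360),interpolation=cv2.INTER_CUBIC)
    for k in range(0,65,10):
        cv2.line(g,(k*6,0),(k*6,5),(0,255,0),1);cv2.putText(g,str(x+k),(k*6,14),0,.3,(0,255,255),1)
        cv2.line(g,(0,k*6),(5,k*6),(0,255,0),1);cv2.putText(g,str(y+k),(6,k*6+4),0,.3,(0,255,255),1)
    out.append(g)
cv2.imwrite(f"pics/{sys.argv[1]}.png",np.hstack(out))
E
python3 v4.py g20
```

```text
t 25.6 pos [ 0.4669 -0.1052  0.078 ] headx -2.8502 tz [ 0.001 -0.    -1.   ] shift [-0.15  0.13  0.05] spin -0.004 F [-0.5  0.1 -2.1] w 18.9 q7 1.79
```

View pics/g20.png

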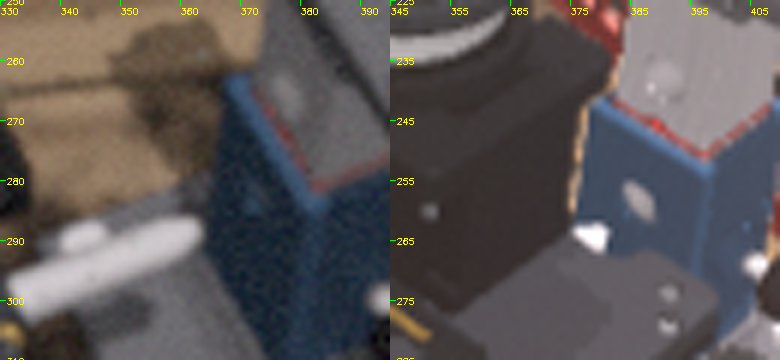

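Run:
```python
from h import *
c=np.array([.6213,-.057,0]);
for yaw in(.28,.295,.31):
  ex=np.array([np.cos(yaw),np.sin(yaw),0]);print(yaw,"hole",proj("scene",c-.025*ex+[0,0,.085]))
s,p,M=st();ax=-M[:,0];print(np.arctan2(ax[1],ax[0]))
for L in(.07,.08,.09,.105,.11,.115,.12):
  print(L,proj("scene",p+[0,0,.0075]+ax*L), "lat err of rest", )
ex=np.array([np.cos(.295),np.sin(.295),0]);ey=np.array([-ex[1],ex[0],0]);d=p-c;print("rest x,y of TCP",d@ex,d@ey)
# measured tip ray & z=.0855
t=plane("scene",361.2,288.2,.0855);print(t,(t-c)@ex,(t-c)@ey); b=plane("scene",333,298.5,.0855);print((b-c)@ex,(b-c)@ey)
```

```text
0.28 hole [372.03757708 281.33495   ]
0.295 hole [372.13638518 281.50193202]
0.31 hole [372.23803267 281.66784237]
0.2911086039678215
0.07 [338.75404104 296.02277   ] lat err of rest
0.08 [343.91480021 293.91558784] lat err of rest
0.09 [349.0459362  291.82050107] lat err of rest
0.105 [356.68765224 288.70032297] lat err of rest
0.11 [359.22035301 287.66619956] lat err of rest
0.115 [361.74583661 286.63502298] lat err of rest
0.12 [364.26413383 285.60678065] lat err of rest
rest x,y of TCP -0.16180270068536506 -0.001382890431300285
[ 0.57553332 -0.07526422  0.0855    ] -0.049099791000118416 -0.004169051519944478
-0.10297262067545754 -0.001798238330763865
```

```bash
cat > pin.py <<'E'
from h import *
import cv2
im=sum(optics.get_image("scene").astype(float) for _ in range(2))/2
s,p,M=st();ax=-M[:,0];g=im.mean(2).astype(np.float32)
rgb=im.astype(np.float32)
z0=p+[0,0,.0075]
L=np.arange(.058,.116,.004);res=[]
for l in L:
    a=proj("scene",z0+ax*l);t=proj("scene",z0+ax*(l+.01))-a;t/=np.linalg.norm(t);n=np.array([-t[1],t[0]])
    if n[1]<0:n=-n
    k=np.arange(-9,9.01,.25);P=(a+k[:,None]*n).astype(np.float32)
    v=cv2.remap(g,P[:,:1],P[:,1:],cv2.INTER_LINEAR)[:,0]
    gr=np.gradient(v);i=np.argmax(gr[8:-28])+8
    j=i+np.argmin(gr[i:i+36]); res.append((l,k[i],k[j],(k[i]+k[j])/2,v.max()))
for r in res:print(np.round(r,3))
E
python3 pin.py
```

```text
[ 5.80000e-02 -3.25000e+00  4.50000e+00  6.25000e-01  1.83383e+02]
[ 6.20000e-02 -3.25000e+00  5.25000e+00  1.00000e+00  2.05307e+02]
[ 6.60000e-02 -3.75000e+00  5.00000e+00  6.25000e-01  2.02888e+02]
[ 7.00000e-02 -3.00000e+00  5.00000e+00  1.00000e+00  2.03773e+02]
[ 7.40000e-02 -7.00000e+00  1.75000e+00 -2.62500e+00  2.04174e+02]
[ 7.80000e-02 -7.00000e+00 -3.25000e+00 -5.12500e+00  2.03859e+02]
[ 8.20000e-02 -7.00000e+00 -3.25000e+00 -5.12500e+00  2.03344e+02]
[ 8.60000e-02 -7.00000e+00 -3.50000e+00 -5.25000e+00  2.04289e+02]
[ 9.00000e-02 -2.25000e+00  4.50000e+00  1.12500e+00  2.02658e+02]
[ 9.40000e-02 -3.00000e+00  4.50000e+00  7.50000e-01  1.99132e+02]
[ 9.80000e-02 -2.75000e+00  4.75000e+00  1.00000e+00  2.02625e+02]
[ 1.02000e-01 -2.75000e+00  4.50000e+00  8.75000e-01  2.03305e+02]
[ 1.06000e-01 -2.00000e+00  4.75000e+00  1.37500e+00  2.02311e+02]
[ 1.10000e-01 -2.25000e+00  4.25000e+00  1.00000e+00  1.99901e+02]
[ 1.14000e-01 -1.25000e+00  3.50000e+00  1.12500e+00  1.81981e+02]
```

Run:
```python
import cv2,numpy as np
a=sum(cv2.imread(f"pics/scene{i}.png").astype(float) for i in(16,18,9))/3
x,y=358,262;c=a[y:y+45,x:x+40];c=np.clip((c-c.min())*1.0/(110)*255,0,255).astype(np.uint8)
g=cv2.resize(c,None,fx=13,fy=13,interpolation=cv2.INTER_CUBIC)
for k in range(0,45,5):
    cv2.line(g,(int((k+.5)*13),0),(int((k+.5)*13),6),(0,255,0),1);cv2.putText(g,str(x+k),(int((k+.5)*13),16),0,.35,(0,255,255),1)
    cv2.line(g,(0,int((k+.5)*13)),(6,int((k+.5)*13)),(0,255,0),1);cv2.putText(g,str(y+k),(8,int((k+.5)*13)+4),0,.35,(0,255,255),1)
cv2.imwrite("pics/hole.png",g)
```

View pics/hole.png

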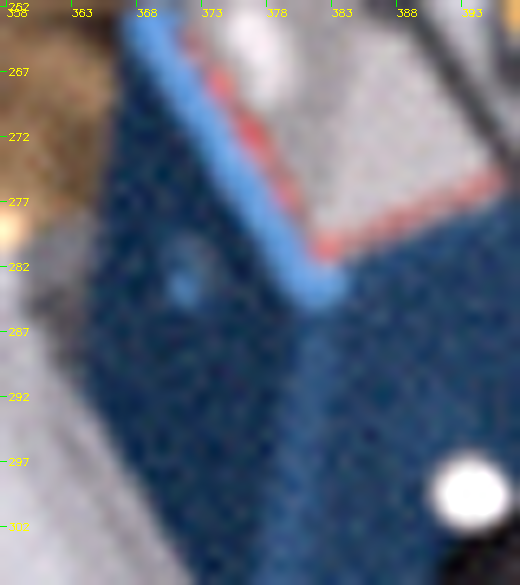

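Run:
```python
from h import *
s,p,M=st();ax=-M[:,0];lat=M[:,1]
print("bolt side",proj("side",[.5527,-.0315,.018]),"tip side",[proj("side",p+[0,0,.0075]+ax*l).round(1) for l in(.105,.115)])
a=proj("scene",p+[0,0,.0075]+ax*.1);t=proj("scene",p+[0,0,.0075]+ax*.11)-a;t/=np.linalg.norm(t);n=np.array([-t[1],t[0]])
print("px/mm lateral(tool y)",n@(proj("scene",p+[0,0,.0075]+ax*.1+lat*.001)-a),"z",n@(proj("scene",p+[0,0,.0085]+ax*.1)-a))
o=proj("scene",p+[0,0,.0075]+ax*.1368);print("line at hole",o,"offset to hole (371.9,281.7):",n@(np.array([371.9,281.7])-o),n, p)
# wrist: collar/butt projected
print("butt wrist",wproj(p+[0,0,.0075]-ax*.039,p,M),wproj(p+[0,0,.0275]-ax*.039,p,M))
```

```text
bolt side [357.56188227 276.94501749] tip side [array([377.1, 265.8]), array([380.3, 263.5])]
px/mm lateral(tool y) -0.5182522233427735 z -0.25693070032478676
line at hole [372.61741773 282.23772746] offset to hole (371.9,281.7): -0.7689837407200895 [0.37793723 0.92583122] [ 0.46678471 -0.10541601  0.07796266]
butt wrist [315.81768376 203.05922234] [315.89726361 216.56145204]
```

Run:
```python
from h import *
import cv2
c=np.array([.6213,-.057,0]);ex=np.array([np.cos(.295),np.sin(.295),0]);ey=np.array([-ex[1],ex[0],0])
a=(sum(optics.get_image("side").astype(float) for _ in range(2))/2)[250:280,365:400,::-1]
cv2.imwrite("pics/tip.png",cv2.resize(a.clip(0,255).astype(np.uint8),None,fx=20,fy=20,interpolation=cv2.INTER_NEAREST))
for sd in((380.8,264.3),(381.2,264.8),(380.4,263.8)):
  X,e=tri((362.1,287.6),sd);d=X-c;print(X.round(4),e,d@ex,d@ey)
```

```text
[ 0.5776 -0.0735  0.0839] [0.1, 0.1] -0.04657870767343106 -0.0030569729149144153
[ 0.5779 -0.0737  0.0832] [0.7, 0.7] -0.04634693332249398 -0.0034096900011383407
[ 0.5773 -0.0732  0.0846] [0.6, 0.6] -0.046824237221493106 -0.0027171572967678156
```

View pics/tip.png

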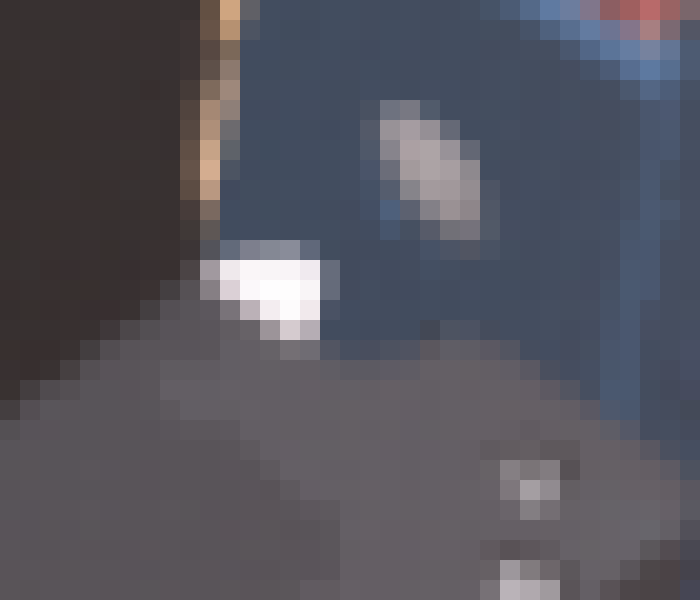

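Call:
{"op": "play_rows", "data": {
  "motion": [
    [1, 0, 0.3, -0.1, 0],
    [1, -0.8, 0, 0, 0],
    [1, -0.8, 0, 0, 0],
    [1, 0, 0, 0, 0],
    [1, 0, 0, 0, 0]
  ]
}}

```text
time: 26.52
position: [0.481, -0.0975, 0.0785]
tool_rot: [0.457, -3.108, -0.001]
ft_force: [0.1, -0.2, -2.2]
grip_width: 0.218
```

```bash
python3 v4.py g21
python3 - <<'E'
from h import *
import cv2
a=(optics.get_image("side").astype(float))[245:280,365:400,::-1];b=optics.get_image("scene")[265:300,350:385,::-1]
cv2.imwrite("pics/tip2.png",cv2.resize(np.hstack([a,b]).clip(0,255).astype(np.uint8),(770,385),interpolation=cv2.INTER_NEAREST))
E
python3 pin.py
```

```text
t 26.52 pos [ 0.481  -0.0975  0.0785] headx -2.8498 tz [-0.  0. -1.] shift [ 1.41 -0.21  0.1 ] spin -0.003 F [ 0.1 -0.2 -2.2] w 19.0 q7 1.74
[ 5.80000e-02 -2.50000e+00  7.50000e-01 -8.75000e-01  1.52961e+02]
[ 6.20000e-02 -5.50000e+00  3.25000e+00 -1.12500e+00  2.04227e+02]
[ 6.60000e-02 -5.25000e+00  3.50000e+00 -8.75000e-01  2.01629e+02]
[ 7.00000e-02 -5.25000e+00  3.25000e+00 -1.00000e+00  2.03219e+02]
[ 7.40000e-02 -2.50000e+00  4.75000e+00  1.12500e+00  2.03738e+02]
[ 7.80000e-02 -2.75000e+00  4.00000e+00  6.25000e-01  2.02542e+02]
[ 8.20000e-02 -3.00000e+00  4.25000e+00  6.25000e-01  2.02247e+02]
[ 8.6000e-02 -2.7500e+00  4.5000e+00  8.7500e-01  2.0292e+02]
[ 9.00000e-02 -2.50000e+00  4.75000e+00  1.12500e+00  2.03288e+02]
[ 9.40000e-02 -2.75000e+00  4.75000e+00  1.00000e+00  2.01453e+02]
[ 9.8000e-02 -2.7500e+00  5.2500e+00  1.2500e+00  2.0293e+02]
[ 1.0200e-01 -3.0000e+00  5.2500e+00  1.1250e+00  2.0276e+02]
[ 1.06000e-01 -2.75000e+00  5.00000e+00  1.12500e+00  2.01967e+02]
[ 1.10000e-01 -2.50000e+00  4.75000e+00  1.12500e+00  2.00026e+02]
[ 1.14000e-01 -2.00000e+00  3.50000e+00  7.50000e-01  1.80965e+02]
```

View pics/tip2.png

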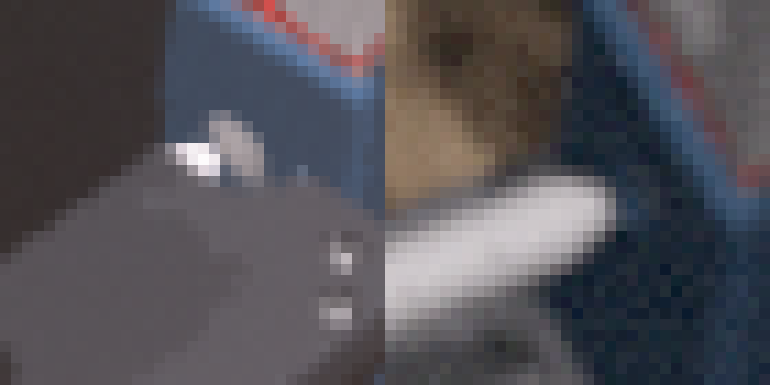

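Run:
```python
from h import *
c=np.array([.6213,-.057,0]);ex=np.array([np.cos(.295),np.sin(.295),0]);ey=np.array([-ex[1],ex[0],0])
s,p,M=st();ax=-M[:,0]
m=proj("scene",p+[0,0,.0075]+ax*.115)+1.05*np.array([.378,.926]);print(m,proj("side",p+[0,0,.0075]+ax*.115))
for sd in((384.5,259.3),(384.7,259.6)):
  X,e=tri(m,sd);d=X-c;print(X.round(4),e,d@ex,d@ey)
print((p-c)@ex,(p-c)@ey)
```

```text
[369.14060863 282.90955636] [383.98116113 258.92545715]
[ 0.5912 -0.0669  0.0864] [0.3, 0.3] -0.031671223907853485 -0.0007140639139242909
[ 0.5914 -0.0669  0.0858] [0.1, 0.1] -0.031475069165592104 -0.000825579661960627
-0.14627470414460322 0.0016541296570826353
```

Call:
{"op": "play_rows", "data": {
  "motion": [
    [1, -0.4, 0.06, 0.05, 0],
    [1, -0.4, 0, 0, 0],
    [1, -0.4, 0, 0, 0],
    [1, -0.4, 0, 0, 0],
    [1, 0, 0, 0, 0]
  ]
}}

```text
time: 27.45
position: [0.4966, -0.0925, 0.0781]
tool_rot: [-0.456, 3.108, 0.0]
ft_force: [0.2, -0.4, -2.0]
grip_width: 0.216
```

Call:
{"op": "play_rows", "data": {
  "motion": [
    [1, -0.3, 0, 0, 0],
    [1, -0.3, 0, 0, 0],
    [1, -0.3, 0, 0, 0],
    [1, -0.3, 0, 0, 0],
    [1, 0, 0, 0, 0]
  ]
}}

```text
time: 28.08
position: [0.5081, -0.0891, 0.0782]
tool_rot: [-0.456, 3.108, 0.0]
ft_force: [1.2, -1.5, -2.8]
grip_width: 0.211
```

```bash
python3 v4.py g22; python3 pin.py | head -9; python3 -c "
from h import *
goto([.5,0,.08],.295+np.pi)"
```

```text
t 28.07 pos [ 0.5081 -0.0891  0.0782] headx -2.8502 tz [ 0.001  0.    -1.   ] shift [ 4.25 -0.23  0.07] spin -0.004 F [ 1.2 -1.5 -2.8] w 18.3 q7 1.68
[ 5.80000e-02 -2.50000e+00  6.25000e+00  1.87500e+00  1.10961e+02]
[ 6.20000e-02 -2.25000e+00  2.75000e+00  2.50000e-01  1.69257e+02]
[ 6.60000e-02 -2.50000e+00  5.25000e+00  1.37500e+00  2.04176e+02]
[ 7.00000e-02 -2.75000e+00  5.00000e+00  1.12500e+00  2.03505e+02]
[ 7.40000e-02 -3.00000e+00  5.75000e+00  1.37500e+00  2.03939e+02]
[ 7.80000e-02 -2.50000e+00  5.75000e+00  1.62500e+00  2.03057e+02]
[ 8.20000e-02 -2.50000e+00  5.50000e+00  1.50000e+00  2.02193e+02]
[ 8.60000e-02 -2.75000e+00  6.00000e+00  1.62500e+00  2.03754e+02]
[ 9.00000e-02 -2.75000e+00  6.00000e+00  1.62500e+00  1.98729e+02]
t 28.27 pos [ 0.508  -0.0891  0.0783] headx -2.8504 tz [ 0.001 -0.    -1.   ] shift [-1.8   8.76 -0.18] spin -0.004 F [ 1.4 -0.5 -3.7] w 18.6 q7 1.68
```

View pics/g22.png

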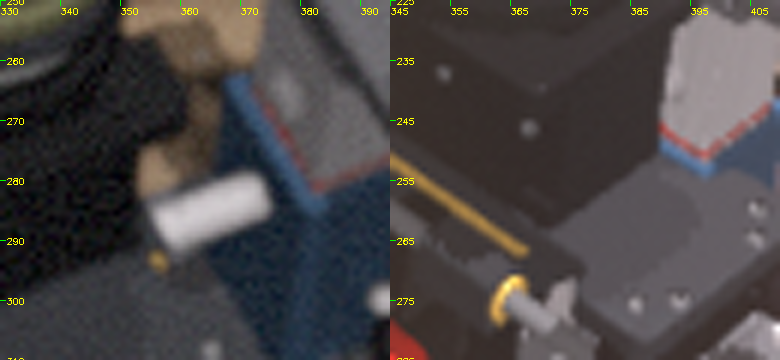

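Call:
{"op": "play_rows", "data": {
  "motion": [
    [1, -0.4, 0, 0, 0],
    [1, -0.4, 0, 0, 0],
    [1, -0.4, 0, 0, 0],
    [1, 0, 0, 0, 0]
  ]
}}

```text
time: 28.78
position: [0.5197, -0.0855, 0.0781]
tool_rot: [-0.456, 3.108, 0.0]
ft_force: [0.5, -0.8, -3.3]
grip_width: 0.216
```

Call:
{"op": "play_rows", "data": {
  "motion": [
    [1, -0.4, 0, 0, 0],
    [1, -0.4, 0, 0, 0],
    [1, -0.4, 0, 0, 0],
    [1, 0, 0, 0, 0]
  ]
}}

```text
time: 29.28
position: [0.5312, -0.0821, 0.0782]
tool_rot: [-0.456, 3.107, 0.0]
ft_force: [1.2, -1.7, -3.4]
grip_width: 0.215
```

Call:
{"op": "play_rows", "data": {
  "motion": [
    [1, -0.4, 0, 0, 0],
    [1, -0.4, 0, 0, 0],
    [1, -0.4, 0, 0, 0],
    [1, -0.3, 0, 0, 0],
    [1, -0.3, 0, 0, 0],
    [1, 0, 0, 0, 0]
  ]
}}

```text
time: 30.02
position: [0.5482, -0.0771, 0.0781]
tool_rot: [-0.456, 3.108, -0.0]
ft_force: [0.6, -1.9, -3.9]
grip_width: 0.211
```

```bash
python3 v4.py g23
```

```text
t 30.02 pos [ 0.5482 -0.0771  0.0781] headx -2.8504 tz [ 0.  0. -1.] shift [ 8.44 -0.22  0.05] spin -0.004 F [ 0.6 -1.9 -3.9] w 18.4 q7 1.61
```

View pics/g23.png

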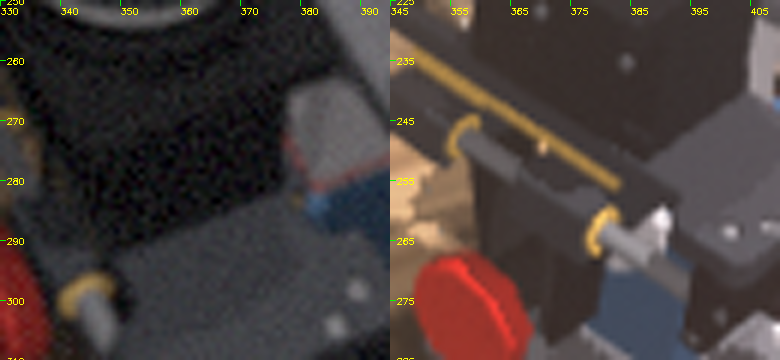

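Nearly home; about 5 mm left. Advance in small steps until contact force shows.

Call:
{"op": "play_rows", "data": {
  "motion": [
    [1, -0.15, 0, 0, 0],
    [1, -0.15, 0, 0, 0],
    [1, 0, 0, 0, 0]
  ]
}}

```text
time: 30.5
position: [0.5507, -0.0764, 0.078]
tool_rot: [0.456, -3.108, 0.0]
ft_force: [-1.4, -2.9, -5.2]
grip_width: 0.213
```

Call:
{"op": "play_rows", "data": {
  "motion": [
    [1, -0.15, 0, 0, 0],
    [1, 0, 0, 0, 0]
  ]
}}

```text
time: 30.75
position: [0.5522, -0.076, 0.0781]
tool_rot: [0.456, -3.108, 0.0]
ft_force: [-1.3, -3.1, -5.2]
grip_width: 0.213
```

Call:
{"op": "play_rows", "data": {
  "motion": [
    [1, -0.15, 0, 0, 0],
    [1, 0, 0, 0, 0]
  ]
}}

```text
time: 31.0
position: [0.5534, -0.0756, 0.078]
tool_rot: [0.456, -3.108, 0.0]
ft_force: [-2.1, -4.0, -5.8]
grip_width: 0.214
```

Call:
{"op": "play_rows", "data": {
  "motion": [
    [1, -0.15, 0, 0, 0],
    [1, 0, 0, 0, 0]
  ]
}}

```text
time: 31.25
position: [0.5535, -0.0755, 0.0776]
tool_rot: [0.455, -3.105, 0.001]
ft_force: [-5.2, -4.5, -2.8]
grip_width: 0.212
```

Call:
{"op": "play_rows", "data": {
  "motion": [
    [1, -0.1, 0, 0, 0],
    [1, 0, 0, 0, 0]
  ]
}}

```text
time: 31.5
position: [0.5536, -0.0756, 0.0774]
tool_rot: [0.454, -3.103, 0.001]
ft_force: [-6.9, -5.8, -2.4]
grip_width: 0.208
```

```bash
python3 v4.py g24; python3 -c "
from h import *
import cv2
cv2.imwrite('pics/w24.png',optics.get_image('wrist')[:,:,::-1])"
```

```text
t 31.5 pos [ 0.5536 -0.0756  0.0774] headx -2.8507 tz [-0.006 -0.002 -1.   ] shift [ 9.   -0.22  0.04] spin -0.004 F [-6.9 -5.8 -2.4] w 18.1 q7 1.6
```

View pics/g24.png

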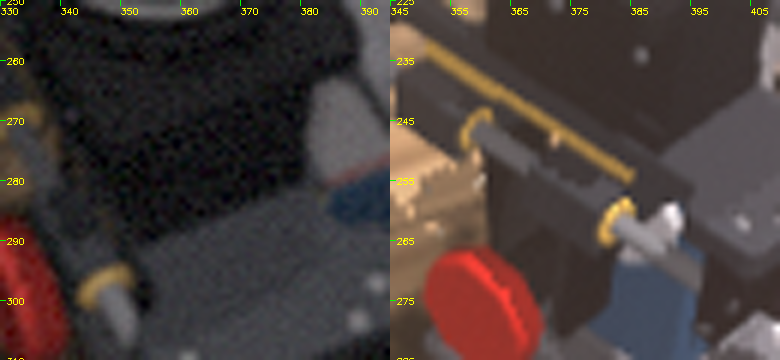

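Call:
{"op": "play_rows", "data": {
  "motion": [
    [1, -0.15, 0, 0, 0],
    [1, -0.1, 0, 0, 0],
    [1, 0, 0, 0, 0]
  ]
}}

```text
time: 32.02
position: [0.5538, -0.0758, 0.077]
tool_rot: [0.453, -3.098, 0.003]
ft_force: [-13.1, -6.9, 1.5]
grip_width: 0.213
```

```bash
python3 -c "
from h import *
goto([.5,0,.08],.295+np.pi)"; python3 -c "
import cv2
from bench import optics
a=optics.get_image('side')[225:300,340:430,::-1]
cv2.imwrite('pics/s25.png',cv2.resize(a,(720,600),interpolation=cv2.INTER_CUBIC))"
```

```text
t 32.02 pos [ 0.5538 -0.0758  0.077 ] headx -2.851 tz [-0.011 -0.004 -1.   ] shift [ 2.99  8.81 -0.27] spin -0.004 F [-13.1  -6.9   1.5] w 18.5 q7 1.6
```

View pics/s25.png

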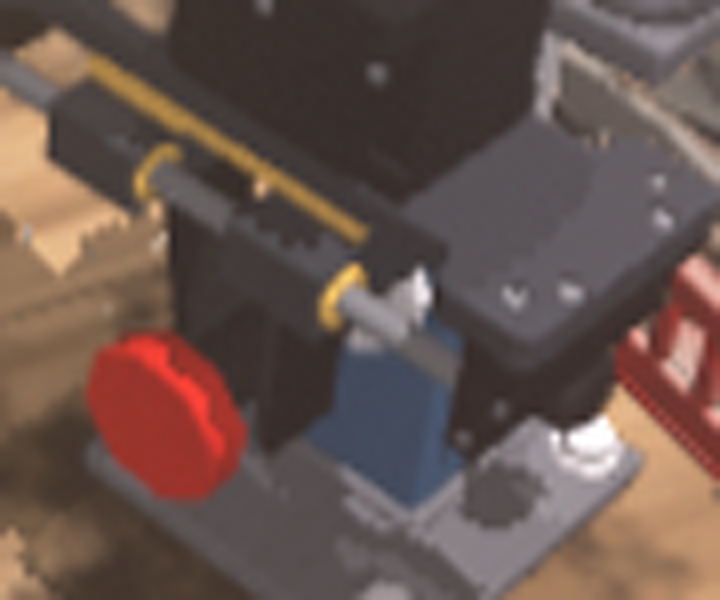

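Call:
{"op": "play_rows", "data": {
  "motion": [
    [1, 0.3, 0, 0, 0],
    [1, 0, 0, 0, 0],
    [0.3, 0, 0, 0, 0],
    [0, 0, 0, 0, 0],
    [0, 0, 0, 0, 0],
    [0, 0, 0, 0, 0],
    [0, 0, 0, 0, 0],
    [0, 0, 0, 0, 0],
    [0, 0, 0, 0, 0],
    [0, 0, 0, 0, 0]
  ]
}}

```text
time: 33.33
position: [0.5555, -0.0748, 0.0781]
tool_rot: [0.456, -3.108, 0.0]
ft_force: [-0.0, -0.1, 0.4]
grip_width: 0.977
```

Call:
{"op": "play_rows", "data": {
  "motion": [
    [0, 1, 0, 0, 0],
    [0, 0.5, 0, -2, 0],
    [0, 0, 0, -3, 0],
    [0, 0, 0, -5, 0],
    [0, 4, 0, -5, 0],
    [0, 5, 0, -5, 0],
    [0, 0, 5, 0, 0],
    [0, 0, 5, 0, 0],
    [0, 0, 5, 0, 0],
    [0, 0, 5, 0, 0],
    [0, 0, 0, 0, 0]
  ]
}}

```text
time: 34.7
position: [0.4113, 0.0953, 0.2635]
tool_rot: [0.475, -3.104, 0.002]
ft_force: [0.0, -0.5, 0.1]
grip_width: 1.002
```

Run:
```python
from h import *
import cv2
goto([.5,0,.08],.295+np.pi)
for n,(x,y) in(("scene",(310,210)),("side",(340,190))):
    im=optics.get_image(n)[:,:,::-1];cv2.imwrite(f"pics/{n}26.png",im)
    cv2.imwrite(f"pics/{n}26z.png",cv2.resize(im[y:y+110,x:x+130],(709,600),interpolation=cv2.INTER_CUBIC))
```

```text
t 34.7 pos [0.4113 0.0953 0.2635] headx -2.8378 tz [-0.001 -0.002 -1.   ] shift [ -5.64 -11.73  18.36] spin 0.009 F [ 0.  -0.5  0.1] w 87.2 q7 1.86
```

View pics/scene26z.png

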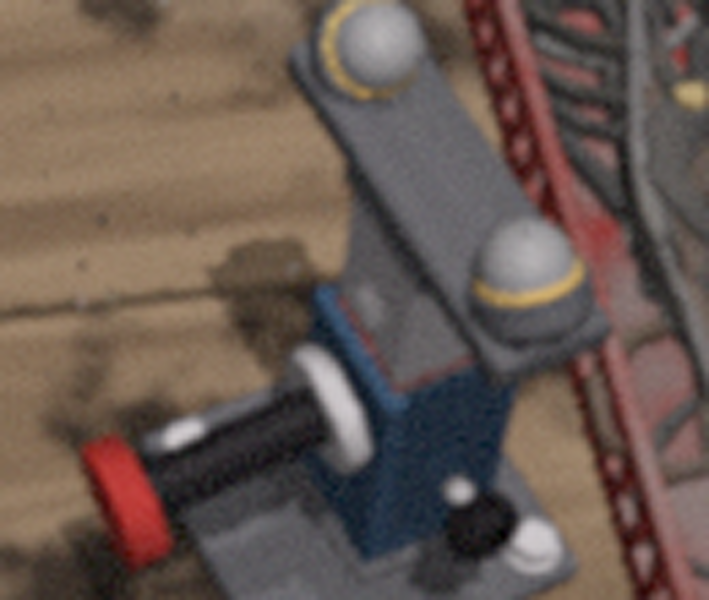

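View pics/side26z.png

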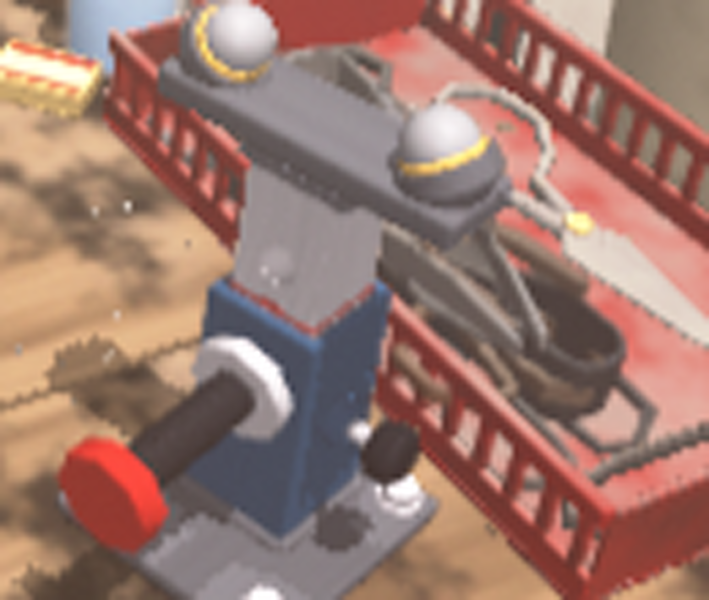

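View pics/scene26.png

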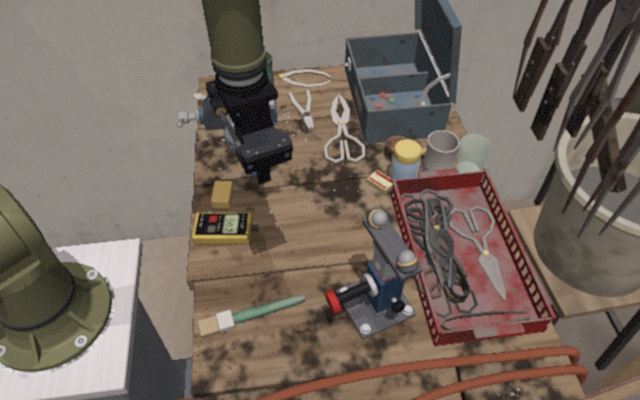

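```bash
python3 - <<'E'
from h import *
c=np.array([.6213,-.057,0]);ex=np.array([np.cos(.295),np.sin(.295),0]);ey=np.array([-ex[1],ex[0],0])
f={"scene":(709/130,(310,210)),"side":(709/130,(340,190))}
for n in f:
  k,o=f[n]
  for g in(0,.002,.005):
    for nm,x in(("buttend",-.109),("collar back",-.033)):
      print(n,g,nm,((proj(n,c+(x-g)*ex+[0,0,.0845])-o+.5)*k).round(0))
E
python3 v2.py g27
```

```text
scene 0 buttend [109. 489.]
scene 0 collar back [320. 402.]
scene 0.002 buttend [103. 492.]
scene 0.002 collar back [314. 405.]
scene 0.005 buttend [ 94. 495.]
scene 0.005 collar back [306. 408.]
side 0 buttend [108. 485.]
side 0 collar back [242. 385.]
side 0.002 buttend [104. 488.]
side 0.002 collar back [238. 388.]
side 0.005 buttend [ 99. 492.]
side 0.005 collar back [233. 392.]
[0.41246867 0.08945265 0.26332584] -0.248566411751574
side [(-8, -27, 41), (-7, -31, 46), (-6, -31, 47), (-5, -25, 40), (-4, -11, 24), (-3, 7, 1), (-2, 28, -23), (-1, 47, -45), (0, 53, -53), (1, 48, -48), (2, 37, -36), (3, 24, -24), (4, 16, -15), (5, 11, -11), (6, 10, -9), (7, 10, -9), (8, 10, -9), (9, 10, -9), (10, 9, -9), (11, 9, -9), (12, 9, -9), (13, 9, -9)]
scene [(-8, -20, 31), (-7, -14, 24), (-6, -7, 17), (-5, -1, 9), (-4, 5, 1), (-3, 10, -4), (-2, 15, -11), (-1, 19, -16), (0, 21, -19), (1, 22, -20), (2, 21, -20), (3, 19, -18), (4, 16, -16), (5, 13, -12), (6, 10, -9), (7, 8, -7), (8, 6, -5), (9, 4, -3), (10, 3, -2), (11, 2, -1), (12, 2, -1), (13, 1, 0)]
```

View pics/g27.png

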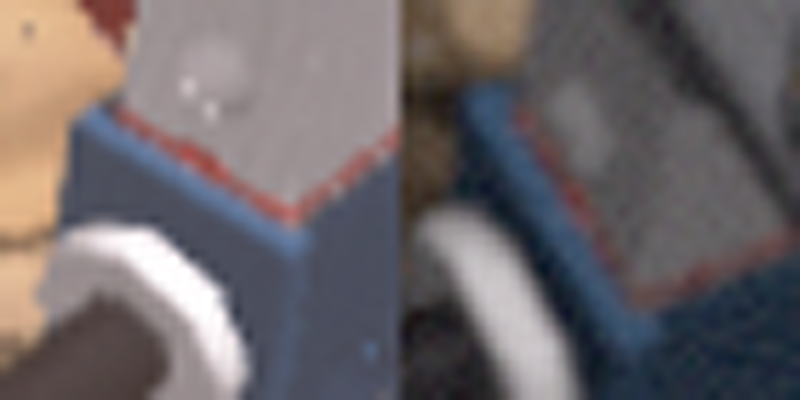

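```bash
python3 -c "
from bench import ctrl,ticket
print(ctrl.get_state()['ft_force'],ctrl.get_state()['time'])
print(ticket.close_job())"
```

```text
[ 0.28546993 -0.11409526 -0.19252516] 34.9
the job is handed in; nothing more can be done
None
```

The job is handed in at about 35 s of the 72 s allowed. The post is up at its top working height, and the lock pin is in from the near side and let go.

- **Post:** I gripped the yoke across its bar and raised it until the red line stood just clear of the rim. The upper post hole puts the joint at about 0.055. The line's own position read about 0.5–0.7 mm lower, so I added 0.3 mm and left it. The line was unchanged in the last pictures.
- **Pin:** I tilted it over with a light grip on the shank; it first slid about 4 cm along the bench. I then regripped it on the black grip, turned it and pushed it in with little resistance. It stopped where expected, with about 15 N of push while the arm stayed put.
- **Last check:** In both views the collar sits against the sleeve along the hole's axis, to within about 1–2 mm. The butt sags about 7–9 mm, a little more than the 5–6 mm I expect from the hole's play. The top of the collar may therefore stand a couple of millimetres off while its bottom edge touches.
- **Not checked:** I could not see the tip on the far side, so its 20 mm stand-out was not confirmed.
- **Other things:** The jar, meter, tape roll, matchbox, wax block and brush look unmoved in the last pictures. The gripper was open, clear of everything and reading no contact force.

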